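Sweep the wooden offcuts into the scrap pan

TASK

Pick up the wooden push block by its upright handle and sweep the three wooden offcuts (a bar, a D-shaped heel piece and a notched block) along the table into the steel scrap pan, until each has at least its middle past the sloping lip, over the pan's flat floor. Only the push block may touch the offcuts, never the gripper, and the tins, jar, bottle and spool stay standing where they are. Finish by standing the push block upright on the table, clear of the pan, and let go of it.

Things in the scene. Friction and masses are not known exactly. Their poses are not given: they have to be found in the camera images.
- push_block: wooden sweeping block standing on the table, 0.35 kg. Base 45 (x) x 112 (y) x 42 mm high; two cheeks 34 mm high, 98 mm apart, reach 30 mm forward at the ends of its front face. Upright handle on top, 30 (x) x 38 (y) mm, from 42 to 125 mm above the underside. Origin: underside, below the handle's axis. +x is the front: pushing face at x = 22 mm, cheek tips at 52 mm; z up.
- pan: bare steel scrap pan fixed to the table, open on top and at its mouth, 240 (x) x 180 (y) mm, inside 174 mm wide; walls 3 mm thick, 34 mm high; loop handle behind, to x = 142 mm. Origin: centre of the underside. Mouth at x = -120 mm, closed end at +120 mm: pieces go in along +x. A gentle ramp from the mouth to x = -95 mm, then a flat floor 3 mm above the table.
- bar_offcut: plain wooden bar offcut, loose, 80 mm (x) by 30 mm (y) by 28 mm high. Origin: centre of the underside.
- heel_offcut: plain wooden D-shaped heel offcut, loose, 63 mm (x, from -31 to +32, round end at +x) by 56 mm (y) by 26 mm high. Origin: about the centre of the underside.
- notched_offcut: plain wooden L-shaped block offcut, loose, 68 mm (x) by 50 mm (y) by 30 mm high, with one corner (+x, +y) cut out. Origin: about the centre of the underside.
- big_tin: glue tin, diameter 76 mm, height 97 mm; stands upright on the table; leave it where it is. Origin: centre of its underside, z up.
- small_tin: squat wax tin with a black screw cap, diameter 62 mm, height 52 mm; stands upright on the table; leave it where it is. Origin: centre of its underside, z up.
- jar: glass jar of tacks with a metal lid, diameter 54 mm, height 74 mm; stands upright on the table; leave it where it is. Origin: centre of its underside, z up.
- dye: small dye bottle with a black cap, diameter 36 mm, height 66 mm; stands upright on the table; leave it where it is. Origin: centre of its underside, z up.
- spool: wooden spool of black thread, diameter 41 mm, height 62 mm; stands upright on the table; leave it where it is. Origin: centre of its underside, z up.
- bench_vice: small bench vice bolted to the table, an obstacle behind the work on the left: its body and bar keep within 78 mm in its own x and 50 mm in its own y of its origin, 95 mm high. Origin: centre of its underside.

How it is judged (in metres and radians):
At the end, for the whole second after the job is handed in: Each offcut lies at rest in the pan, its origin inside the walls and past the ramp (pan x over -95 mm); the push block stands upright (within 0.1 rad), at rest, on the table, its origin outside pan x -140 to 160 mm, y +-110 mm (x of bar_offcut in the frame of pan between -0.095 and 0.12 m and y of bar_offcut in the frame of pan between -0.088 and 0.088 m and height (world z) of each of bar_offcut, heel_offcut, notched_offcut below 0.045 m and linear speed of each of bar_offcut, heel_offcut, notched_offcut, push_block below 0.02 m/s and x of heel_offcut in the frame of pan between -0.095 and 0.12 m and y of heel_offcut in the frame of pan between -0.088 and 0.088 m and x of notched_offcut in the frame of pan between -0.095 and 0.12 m and y of notched_offcut in the frame of pan between -0.088 and 0.088 m and angle between push_block's own z axis and vertical below 0.1 rad and height (world z) of push_block between -0.005 and 0.008 m and not (x of push_block in the frame of pan between -0.14 and 0.16 m and y of push_block in the frame of pan between -0.11 and 0.11 m)); the robot touches nothing.
It fails at once if an offcut is touched by the gripper or the arm instead of being swept with the push block (contact force between any of the fingers, the arm and bar_offcut above 1 N or contact force between any of the fingers, the arm and heel_offcut above 1 N or contact force between any of the fingers, the arm and notched_offcut above 1 N).
It fails at once if an offcut is lifted or thrown more than 50 mm off the table (height (world z) of any of bar_offcut, heel_offcut, notched_offcut above 0.05 m).
It fails at once if a tin, the jar, the dye bottle or the spool is shifted more than 20 mm or tipped (distance of any of big_tin, small_tin, jar, dye, spool from where it was at the start of the episode above 0.02 m or angle between any of big_tin, small_tin, jar, dye, spool's own z axis and vertical above 0.3 rad).
It also fails if it takes over 72 s, if anything falls off the work surface, if the arm or the gripper's body presses on something with over 40 N, if the wrist force passes 120 N, or if a joint passes its speed limit or range.

ROBOT

A 6-joint arm with a two-finger parallel gripper is mounted at the origin on the work surface; the furniture and walls round the work are solid. World frame = base frame: x ahead of the robot, y to its left, z up, the work surface at z = 0. Lengths are in mm, angles in rad, forces in N, time in s.
With the tool pointing down it reaches from about 275 to 750 mm from the base axis. Payload 10.2 kg.
Tool frame: the origin (TCP) lies at the centre of the arm's flange, where the gripper is bolted on; the fingertips stand ctrl.tip_reach ahead of it and the grasp point (between the pads) lies 155 mm ahead of it (ctrl.tip_reach is the distance from the TCP to the fingertips, in mm); z points along the fingers, y is the direction in which the jaws open and shut (so a half turn about z gives the same grasp; the last joint's range is limited). The gripper opens to 85 mm and grips with 20 to 120 N. Pads are 22 mm wide; open, the fingers measure 114 mm over their backs; the gripper's body (76 mm by 85 mm) begins 54 mm behind the grasp point. The pads swing forward as they close: fully open they stand 13 mm farther back than shut.
Start: joints at [-1.497, 0.313, 1.498, -0, 1.331, -0.223], TCP at [153.529, -502.057, 404.694] pointing down, gripper open.
Joint ranges: [-2.94, 2.94], [-0.97, 2.17], [0.19, 2.56], [-1.23, 4.37], [0.02, 3.11], [-2.88, 2.88]. Speed limits (rad/s): [2.39, 2.39, 3.01, 3.14, 3.14, 3.14].

INTERFACE

Orientations are given as a unit quaternion [w, x, y, z].
In Python, from rig import ctrl, viewer gives the robot as it stands.
- The arm moves only by the tool drive_tool, never from a script. Its argument "rows" is a list that holds one entry, the list of rows, each a list of 6 numbers: the shift along the world's x, y, z normalised to -1 to 1, where 1 is 0.1 m, then the turn, a rotation vector about the world's x, y, z normalised to -1 to 1, where 1 is 90 degrees. A call has 1 to 10 rows; each row is the pose to reach, as a shift and turn from the pose measured when the call began; what a row does not reach only later rows make up. A row lasts 1/8 s, in which the tool goes at most 62.5 mm and 10.7 degrees, less where a joint would pass 70% of its speed; a pose out of reach is approached as far as the arm can. A call with a number of a shift or a turn outside -1 to 1 is refused whole. A call with a gripper value outside its range is refused whole. "fingers" is the opening, from -1 (shut) to 1 (fully open), set as the call begins (left out, the last holds). The fingers move at their own pace and stop on an object; "force" is the grip in N (left out, the last holds). Time passes only in rows, so rows that repeat a pose let the fingers close. It gives the time, the measured TCP pose, the force and the opening at its end, in the units of the state.
- ctrl.sense(): the state, without advancing time (a new reading comes with each control period).
- viewer.capture(name): name is "side" or "top" or "wrist"; returns the picture (480x640x3 uint8, red, green, blue); there is no depth.
- viewer.calibration(name): a dict with "mtx" (3x3 intrinsics, pixels), "extrinsics" (4x4, takes a point from camera to world coordinates). Camera axes: x right, y up, looking along -z (the intrinsics and any distortion apply to the point x, -y, -z); pixel columns grow to the right and rows downward; lengths in mm; the calibration is good to about 2 mm. A picture is of the moment at which its call begins: read the wrist's pose just before it. calibration takes no time and is no camera call; for the wrist camera it gives the pose at the moment of the call.
- ctrl.finish_job(): hands the job in, once; it reports no verdict.
The state is a dict: "time_s": time; "joints": joint angles; "dq": joint speeds; "tau": joint torques, N m; "eef_pos": TCP position; "ee_rot": TCP orientation; "force": force on the tool from outside, world axes, zero at the start; "wrist_torque": the same for the moment, N m; "grip_width": opening from 0.0 (shut) to 1.0 (fully open).
Only numpy, scipy, OpenCV 4.12 (cv2) and the standard library are available. Lean on these libraries where they do the work, as an engineer would, in place of code of your own. Each camera call takes 0.05 s, during which the arm holds its last target.

## Working session

There is one attempt and no reset: what is moved stays moved. The work goes in short steps, Python scripts to look and compute and a tool call to move; the robot and the scene stay as the last step left them, time stands still between calls to the robot, and variables do not carry over. Pictures are saved under pics/ and viewed, and the job is handed in when it is done.

Besides the shell and the picture viewer there is one more tool, called after "Call:" in YAML: its name, and indented under it one key for each argument. drive_tool: Moves the arm, as the interface text tells. Scaled input: -1 to 1 covers 0.1 m each way for a shift and 90 degrees each way for a turn. Its arguments: {"type":"object","properties":{"rows":{"type":"array","items":{"type":"array","items":{"type":"array","items":{"type":"number"}}}},"fingers":{"type":"number"},"force":{"type":"number"}},"required":["rows"]}

```bash
ls; mkdir -p pics; python3 - <<'E'
from rig import ctrl, viewer
import cv2
print(ctrl.sense(), ctrl.tip_reach)
for n in ("top","side","wrist"):
    c=viewer.calibration(n); print(n,c)
    cv2.imwrite(f"pics/{n}0.png",cv2.cvtColor(viewer.capture(n),cv2.COLOR_RGB2BGR))
E
```

```text
pics
{'time_s': 0.0, 'joints': array([-1.49740572e+00,  3.13445750e-01,  1.49844903e+00, -6.59178643e-07,
        1.33099882e+00, -2.23395435e-01]), 'dq': array([-0.00075062,  0.00081366,  0.00115666,  0.00112333, -0.0004372 ,
        0.00145787]), 'tau': array([-1.00289275e-03, -4.12261891e+01, -2.59745389e+01, -2.23380748e-04,
        4.12964364e-03, -1.04607957e-05]), 'eef_pos': array([ 153.52284139, -502.00828077,  404.13260935]), 'ee_rot': array([-6.48667876e-04,  9.89009724e-01,  1.47849053e-01,  4.84220797e-05]), 'force': array([0.03137872, 0.51707146, 0.0037999 ]), 'wrist_torque': array([ 0.00565911, -0.0047886 ,  0.01774575]), 'grip_width': 1.002867306004614} 173.4
top {'mtx': array([[476.39409658,   0.        , 321.63747013],
       [  0.        , 476.39409658, 238.93853841],
       [  0.        ,   0.        ,   1.        ]]), 'extrinsics': array([[ 2.54245895e-02,  9.97720847e-01, -6.25036065e-02,
         4.36913144e+02],
       [-9.99661450e-01,  2.50286226e-02, -7.11004556e-03,
         1.20231884e+01],
       [-5.52946150e-03,  6.26632159e-02,  9.98019412e-01,
       
[... 454 characters left out ...]
2],
       [ 1.62921482e-02,  7.95137156e-01,  6.06210746e-01,
         7.90349874e+02],
       [ 0.00000000e+00,  0.00000000e+00,  0.00000000e+00,
         1.00000000e+00]])}
wrist {'mtx': array([[399.98878949,   0.        , 320.48921604],
       [  0.        , 399.98878949, 240.73840073],
       [  0.        ,   0.        ,   1.        ]]), 'extrinsics': array([[ 2.93117583e-01,  9.14726568e-01,  2.78131960e-01,
         2.24458261e+02],
       [-9.56076365e-01,  2.80518839e-01,  8.50127366e-02,
        -4.80002193e+02],
       [-2.57845664e-04, -2.90834121e-01,  9.56773457e-01,
         3.72460716e+02],
       [ 0.00000000e+00,  0.00000000e+00,  0.00000000e+00,
         1.00000000e+00]])}
```

View pics/top0.png

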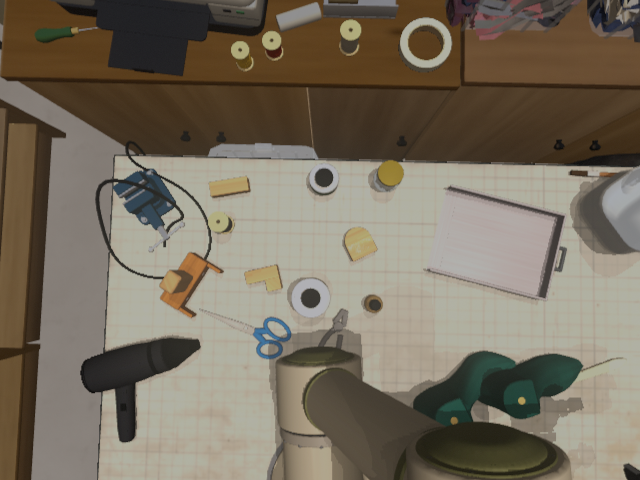

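View pics/side0.png

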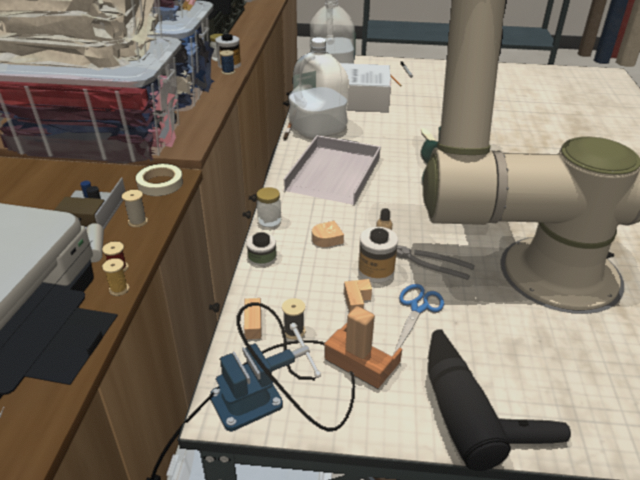

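View pics/wrist0.png

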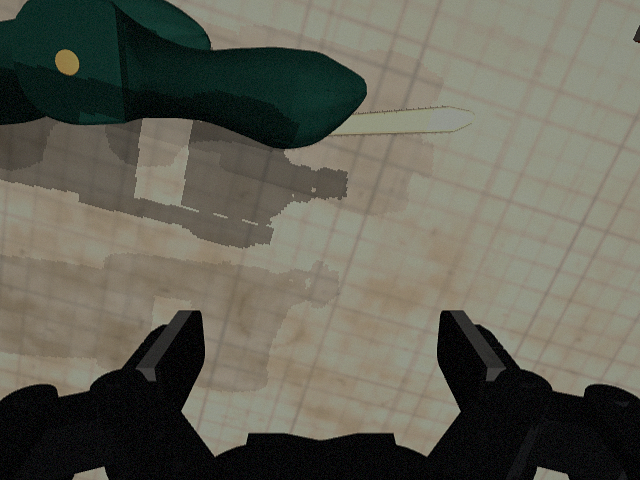

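The top view gives the layout. The pan is on the right with its mouth facing left at (448,188)-(428,270). The push block is at (187,283), the bar at (230,187), the notched block at (265,278) and the heel at (360,243). I'll measure these in zoomed crops.

```bash
cat > h.py <<'E'
import numpy as np, cv2
from rig import ctrl, viewer
def ray(n,u,v,c=None):
    c=c or viewer.calibration(n); K=c["mtx"];E=c["extrinsics"]
    d=np.array([(u-K[0,2])/K[0,0],-(v-K[1,2])/K[1,1],-1.]); return E[:3,3],E[:3,:3]@d
def pt(n,u,v,z,c=None):
    o,d=ray(n,u,v,c); return (o+d*(z-o[2])/d[2])
def proj(n,p,c=None):
    c=c or viewer.calibration(n); K=c["mtx"];E=c["extrinsics"]
    q=E[:3,:3].T@(np.array(p,float)-E[:3,3]); return K[0,0]*q[0]/-q[2]+K[0,2], K[1,1]*-q[1]/-q[2]+K[1,2]
def snap(n,f):
    im=cv2.cvtColor(viewer.capture(n),cv2.COLOR_RGB2BGR); cv2.imwrite(f"pics/{f}.png",im); return im
E
python3 - <<'E'
import cv2
t=cv2.imread('pics/top0.png'); s=cv2.imread('pics/side0.png')
cv2.imwrite('pics/c1.png',cv2.resize(t[150:330,100:300],None,fx=4,fy=4,interpolation=2)[:,:]*1)
im=cv2.resize(t[150:325,110:300],None,fx=4,fy=3.4,interpolation=2)
cv2.imwrite('pics/c1.png',cv2.resize(t[150:300,110:310],None,fx=4,fy=4,interpolation=2))
cv2.imwrite('pics/c2.png',cv2.resize(t[150:320,290:420],None,fx=3.5,fy=3.5,interpolation=2))
cv2.imwrite('pics/c3.png',cv2.resize(t[170:310,410:600],None,fx=4,fy=4,interpolation=2))
cv2.imwrite('pics/c4.png',cv2.resize(s[240:440,200:440],None,fx=3,fy=3,interpolation=2))
E
```

```text
(no output)
```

View pics/c1.png

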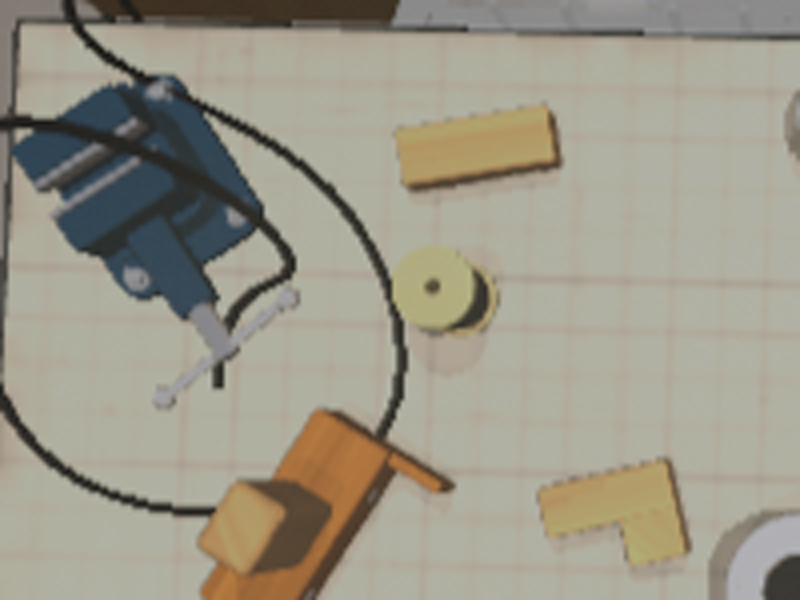

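View pics/c2.png

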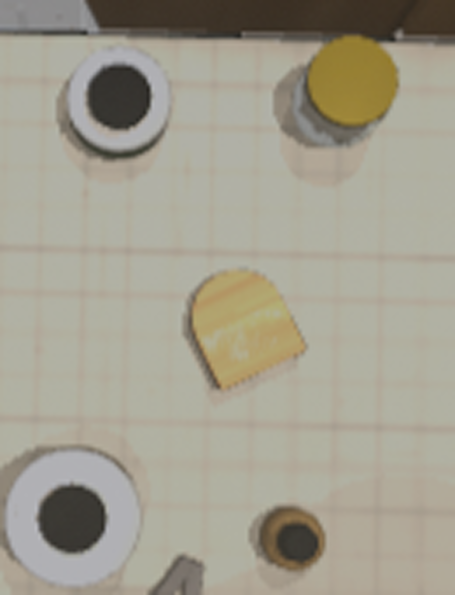

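View pics/c3.png

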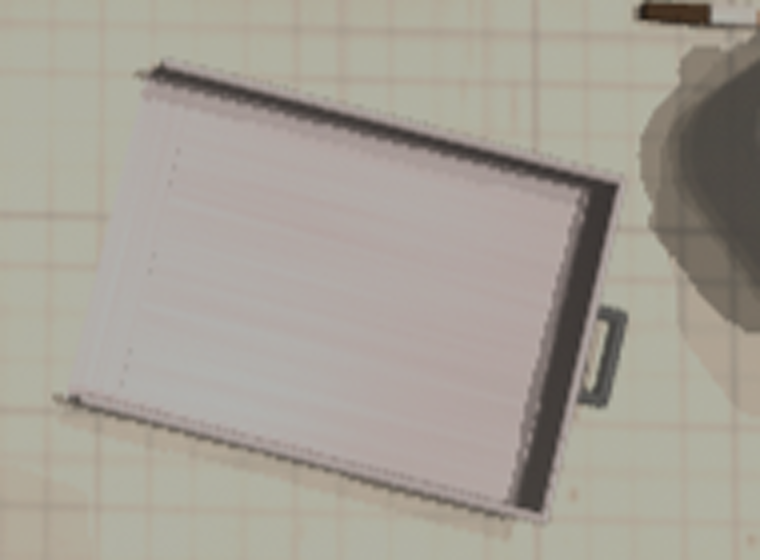

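View pics/c4.png

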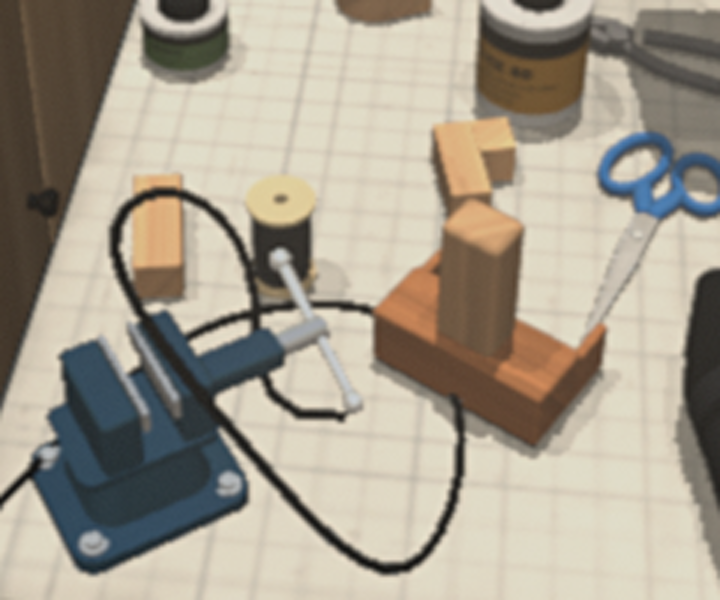

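```bash
cat > m.py <<'E'
from h import *
c=viewer.calibration("top")
f1=lambda x,y,z: pt("top",110+x/4,150+y/4,z,c)[:2].round(1)
f2=lambda x,y,z: pt("top",290+x/3.5,150+y/3.5,z,c)[:2].round(1)
f3=lambda x,y,z: pt("top",410+x/4,170+y/4,z,c)[:2].round(1)
print("bar",[f1(*p,28) for p in [(395,130),(547,104),(556,158),(406,185)]])
print("notch",[f1(*p,30) for p in [(540,488),(666,458),(688,550),(632,566),(618,522),(548,536)]])
print("spool",f1(433,289,62)); print("pb corner",f1(328,409,42),f1(394,452,42),"tip",f1(453,487,34),"handle",f1(248,525,125))
t=cv2.imread('pics/top0.png')
print("smalltin",f2(119,98,52),"jar",f2(352,82,74),"big",f2(72,518,97),"dye",f2(299,543,66))
print("heel",[f2(*p,26) for p in [(222,389),(305,347),(192,320),(235,270),(277,290)]])
print("pan",[f3(*p,34) for p in [(620,180),(545,518),(160,63),(62,398)]], [f3(*p,0) for p in [(143,85),(75,400)]])
print("vice bar tips",f1(292,298,50),f1(165,398,50), "base", f1(262,215,5),f1(135,300,5))
print("cab edge",[pt("top",u,v,0,c)[:2].round() for u,v in [(115,155),(320,160),(460,162),(600,163)]],)
for z in (100,150,200,250,300,350,400): print(z,[pt("top",u,v,z,c)[:2].round() for u,v in [(320,85),(460,92)]])
h=cv2.cvtColor(t,cv2.COLOR_BGR2HSV); print(h[187,230],h[243,360],h[290,190],h[278,265])
R=ctrl.sense()["ee_rot"]
from scipy.spatial.transform import Rotation as Ro
print(Ro.from_quat([R[1],R[2],R[3],R[0]]).as_matrix().round(3))
E
python3 m.py
python3 - <<'E'
import cv2
t=cv2.imread('pics/top0.png')
cv2.imwrite('pics/c5.png',cv2.resize(t[240:330,140:240],None,fx=6,fy=6,interpolation=2))
E
```

```text
bar [array([608.6, 254.7]), array([624. , 176.8]), array([596.1, 171.1]), array([580.2, 247.9])]
notch [array([426.4, 173. ]), array([443.3, 109.4]), array([397. ,  96.8]), array([388.2, 125. ]), array([410.2, 132.8]), array([402.2, 168.1])]
spool [523.6 224.2]
pb corner [463.5 279.3] [442.7 245.2] tip [425.8 216.5] handle [407.1 290.6]
smalltin [619.2  17.2] jar [ 627.2 -113.4] big [381.4  36.5] dye [368.9 -89.3]
heel [array([454.1, -47.1]), array([479.9, -95.1]), array([494. , -28.7]), array([524. , -53.2]), array([512.9, -78.1])]
pan [array([ 558.6, -474.5]), array([ 386.8, -435.8]), array([ 612.9, -240.6]), array([ 440.8, -192.6])] [array([ 607.1, -240.6]), array([ 440.1, -206.6])]
vice bar tips [518.5 297.5] [466.7 358.9] base [565.8 328.8] [519.2 393.6]
cab edge [array([668., 464.]), array([668.,  27.]), array([ 670., -270.]), array([ 675., -566.])]
100 [array([791.,  29.]), array([ 784., -241.])]
150 [array([772.,  28.]), array([ 764., -227.])]
200 [array([752.,  27.]), array([ 745., -213.])]
250 [array([732.,  26.]), array([ 726., -199.])]
300 [array([713.,  25.]), array([ 707., -185.])]
350 [array([693.,  24.]), array([ 687., -171.])]
400 [array([673.,  23.]), array([ 668., -157.])]
[ 20 109 177] [ 24  93 178] [ 13 139 103] [ 25  95 177]
[[ 0.956  0.292 -0.   ]
 [ 0.292 -0.956  0.001]
 [ 0.    -0.001 -1.   ]]
```

View pics/c5.png

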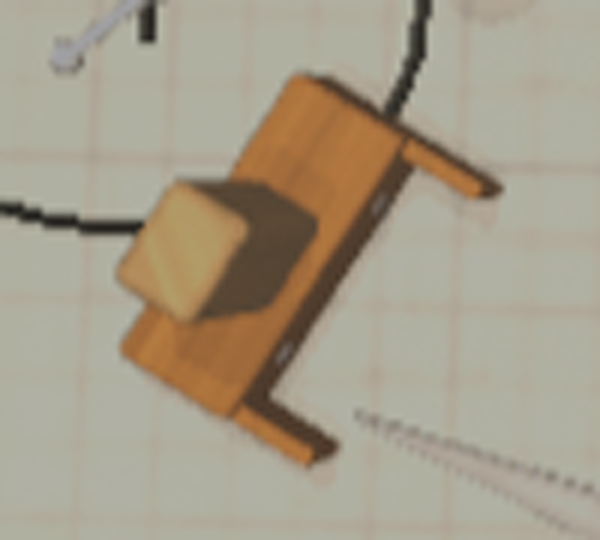

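```bash
python3 - <<'E'
from h import *
c=viewer.calibration("top")
f=lambda x,y,z: pt("top",140+x/6,240+y/6,z,c)[:2]
P=np.array([f(*p,42) for p in [(300,73),(408,138),(230,416),(122,350)]]); print(P.round(1),P.mean(0).round(1))
x=(P[1]+P[2]-P[0]-P[3]); print("yaw x",np.degrees(np.arctan2(x[1],x[0]))); y=P[0]+P[1]-P[2]-P[3]; print("yaw y-90",np.degrees(np.arctan2(y[1],y[0]))-90)
print("sizes",np.linalg.norm(P[1]-P[0]),np.linalg.norm(P[2]-P[1]))
H=np.array([f(*p,125) for p in [(180,180),(247,232),(185,322),(118,270)]]);print(H.round(1),H.mean(0))
# side check of handle top centre and block
print(proj("side",[H.mean(0)[0],H.mean(0)[1],125]))
t=cv2.imread('pics/side0.png')
def tri(a,b):
    o1,d1=ray("top",*a);o2,d2=ray("side",*b)
    A=np.stack([d1,-d2],1); s=np.linalg.lstsq(A,o2-o1,rcond=None)[0]; p=o1+d1*s[0];q=o2+d2*s[1]; return (p+q)/2,np.linalg.norm(p-q)
print(tri((140+183/6,240+252/6),(200+482/3,240+228/3)))
E
```

```text
[[463.6 283.4]
 [442.7 246.2]
 [348.7 301.8]
 [369.6 338.9]] [406.2 292.6]
yaw x -119.36777536441387
yaw y-90 -120.6133669547421
sizes 42.645241820141294 109.25830324863966
[[427.6 295.2]
 [412.3 274. ]
 [384.4 291.8]
 [399.7 313. ]] [406.0017275  293.49159548]
(np.float64(359.0804600279052), np.float64(311.8286271392866))
(array([404.2186005 , 295.55455259, 118.01408863]), np.float64(2.430754419386171))
```

The push block is at (406, 293), yaw -120°. The pan centre is about (499, -338), yaw -102.5°. I'll grasp with the jaws across the handle and tool x facing backwards (yaw 60°), and move there now.

Call:
drive_tool:
  rows:
    - [[0.25,0.5,0,0,0,0.1],[0.5,1,0,0,0,0.2],[0.5,1,0,0,0,0.2]]
  fingers: 1

```text
time_s: 0.52
eef_pos: [204.7, -399.7, 404.5]
ee_rot: [-0.001, 0.953, 0.303, 0.0]
force: [0.1, -0.2, -0.2]
grip_width: 0.996
```

Call:
drive_tool:
  rows:
    - [[0.25,0.5,0,0,0,0.1],[0.5,1,0,0,0,0.2],[0.5,1,0,0,0,0.2]]

```text
time_s: 0.9
eef_pos: [255.5, -298.1, 404.7]
ee_rot: [-0.0, 0.893, 0.45, 0.0]
force: [-0.5, -0.1, -0.1]
grip_width: 1.001
```

Call:
drive_tool:
  rows:
    - [[0.25,0.5,0,0,0,0],[0.5,1,0,0,0,0],[0.5,1,0,0,0,0]]

```text
time_s: 1.27
eef_pos: [306.4, -196.8, 404.8]
ee_rot: [-0.0, 0.893, 0.451, 0.0]
force: [-0.1, -0.6, -1.2]
grip_width: 1.002
```

Call:
drive_tool:
  rows:
    - [[0.25,0.5,0,0,0,0],[0.5,1,0,0,0,0],[0.5,1,0,0,0,0]]

```text
time_s: 1.65
eef_pos: [357.4, -95.7, 404.9]
ee_rot: [-0.0, 0.892, 0.452, 0.0]
force: [-0.3, -0.3, -0.3]
grip_width: 0.998
```

Call:
drive_tool:
  rows:
    - [[0.25,0.5,0,0,0,0],[0.5,1,0,0,0,0],[0.5,1,0,0,0,0]]

```text
time_s: 2.02
eef_pos: [408.6, 4.7, 404.6]
ee_rot: [-0.0, 0.891, 0.453, 0.0]
force: [-0.6, -0.1, 0.1]
grip_width: 1.003
```

Call:
drive_tool:
  rows:
    - [[0,0.5,0,0,0,0],[0,1,0,0,0,0],[0,1,0,0,0,0]]

```text
time_s: 2.4
eef_pos: [409.1, 104.6, 404.4]
ee_rot: [-0.0, 0.891, 0.453, -0.0]
force: [0.7, -0.1, -1.0]
grip_width: 1.002
```

Call:
drive_tool:
  rows:
    - [[0,0.5,0,0,0,0],[0,1,0,0,0,0],[0,1,0,0,0,0]]

```text
time_s: 2.78
eef_pos: [410.1, 204.3, 404.1]
ee_rot: [-0.0, 0.891, 0.453, -0.0]
force: [0.3, -0.5, -0.1]
grip_width: 0.999
```

Call:
drive_tool:
  rows:
    - [[-0.02,0.45,-0.2,0,0,0.03],[-0.045,0.89,-0.4,0,0,0.065],[-0.045,0.89,-0.4,0,0,0.065]]

```text
time_s: 3.15
eef_pos: [406.7, 292.4, 362.5]
ee_rot: [-0.0, 0.867, 0.498, -0.002]
force: [0.2, -0.0, 0.8]
grip_width: 0.995
```

```bash
python3 - <<'E'
from h import *
c=viewer.calibration("wrist"); print(ctrl.sense()["eef_pos"]); im=snap("wrist","w1")
snap("top","t1")
for z,p in ((125,(405.5,293.5)),(0,(405.5,293.5))): print(proj("wrist",[*p,z],c))
E
```

```text
[406.68497464 292.3872794  362.49357483]
(np.float64(318.3522449045132), np.float64(259.2890386345688))
(np.float64(319.2871135571965), np.float64(209.08882924217477))
```

View pics/w1.png

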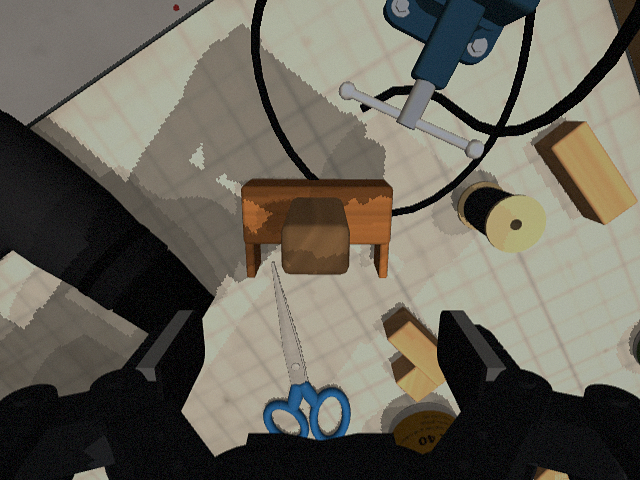

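```bash
python3 - <<'E'
import cv2,numpy as np
t=cv2.imread('pics/w1.png')[165:295,225:410]
t=np.clip((t/255.)**0.5*255*1.2,0,255).astype('uint8')
cv2.imwrite('pics/c6.png',cv2.resize(t,None,fx=4,fy=4,interpolation=2))
E
```

```text
(no output)
```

View pics/c6.png

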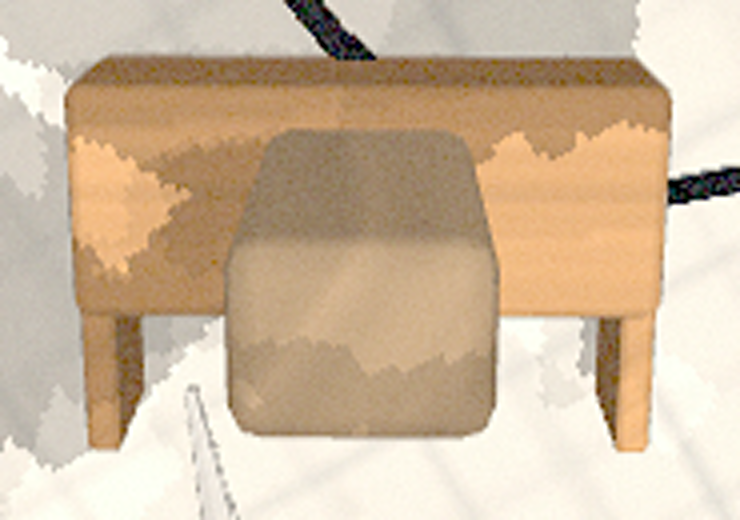

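```bash
python3 - <<'E'
from h import *
c=viewer.calibration("wrist")
f=lambda x,y,z: pt("wrist",225+x/4,165+y/4,z,c)[:2]
B=np.array([f(*p,42) for p in [(68,87),(670,87),(660,313),(75,313)]]);print(B.round(1),B.mean(0))
for z in (120,125,130):
  H=np.array([f(*p,z) for p in [(228,243),(497,243),(497,436),(228,436)]]);print(z,H.mean(0),np.linalg.norm(H[1]-H[0]),np.linalg.norm(H[2]-H[1]))
y=B[0]+B[3]-B[1]-B[2];print(np.degrees(np.arctan2(y[1],y[0])), ctrl.sense()["joints"].round(2))
E
```

```text
[[371.  343.1]
 [465.7 287.7]
 [444.2 250.3]
 [348.3 306.5]] [407.3079107 296.9120275]
120 [406.46327209 295.9022779 ] 36.89802088270087 28.417968837913136
125 [407.35552605 297.30688404] 36.02883605838631 27.748543577130707
130 [408.24778002 298.71149019] 35.159651234071816 27.07911831634826
149.66424495886022 [ 0.39  0.3   1.63 -0.    1.22  0.92]
```

Call:
drive_tool:
  rows:
    - [[0,0.035,-0.4,0,0,0],[0,0.035,-0.8,0,0,0],[0,0.035,-0.8,0,0,0]]

```text
time_s: 3.62
eef_pos: [407.5, 292.8, 282.9]
ee_rot: [0.0, 0.868, 0.496, -0.003]
force: [0.6, 0.8, -0.1]
grip_width: 0.999
```

Call:
drive_tool:
  rows:
    - [[0,0,-0.2,0,0,0],[0,0,-0.4,0,0,0],[0,0,-0.4,0,0,0]]

```text
time_s: 4.0
eef_pos: [408.2, 292.0, 244.0]
ee_rot: [0.0, 0.869, 0.495, -0.002]
force: [0.6, -0.2, -0.1]
grip_width: 1.001
```

Call:
drive_tool:
  rows:
    - [[0,0,0,0,0,0],[0,0,0,0,0,0],[0,0,0,0,0,0],[0,0,0,0,0,0],[0,0,0,0,0,0],[0,0,0,0,0,0],[0,0,0,0,0,0],[0,0,0,0,0,0]]
  fingers: -1
  force: 80

```text
time_s: 5.0
eef_pos: [408.4, 292.1, 244.9]
ee_rot: [0.0, 0.869, 0.495, -0.002]
force: [-1.9, 0.2, 7.1]
grip_width: 0.434
```

Call:
drive_tool:
  rows:
    - [[0,0,0.4,0,0,0],[0,0,0.8,0,0,0],[0.1,-0.3,1,0,0,0.05],[0.2,-0.6,1,0,0,0.1],[0.2,-0.6,1,0,0,0.1]]

```text
time_s: 5.62
eef_pos: [428.7, 230.9, 344.9]
ee_rot: [0.001, 0.828, 0.561, -0.002]
force: [-0.2, 0.3, -2.7]
grip_width: 0.438
```

Call:
drive_tool:
  rows:
    - [[0.15,-0.45,0.1,0,0,0.1],[0.3,-0.9,0.2,0,0,0.2],[0.3,-0.9,0.2,0,0,0.2]]

```text
time_s: 6.0
eef_pos: [459.4, 139.3, 365.2]
ee_rot: [0.001, 0.73, 0.683, -0.002]
force: [-0.3, 0.5, -2.3]
grip_width: 0.438
```

Call:
drive_tool:
  rows:
    - [[0.15,-0.45,0,0,0,0.05],[0.35,-0.95,0,0,0,0.1],[0.35,-0.95,0,0,0,0.1],[0.35,-0.95,0,0,0,0.1]]

```text
time_s: 6.5
eef_pos: [494.2, 45.3, 364.7]
ee_rot: [0.001, 0.675, 0.738, -0.002]
force: [-0.6, -0.1, -2.7]
grip_width: 0.433
```

```bash
python3 - <<'E'
from h import *
print(ctrl.sense()["eef_pos"],ctrl.sense()["joints"].round(2)); snap("wrist","w2"); snap("top","t2"); snap("side","s2")
E
```

```text
[494.15565723  45.34320143 364.71359382] [-0.14  0.29  1.64 -0.    1.21 -0.23]
```

View pics/w2.png

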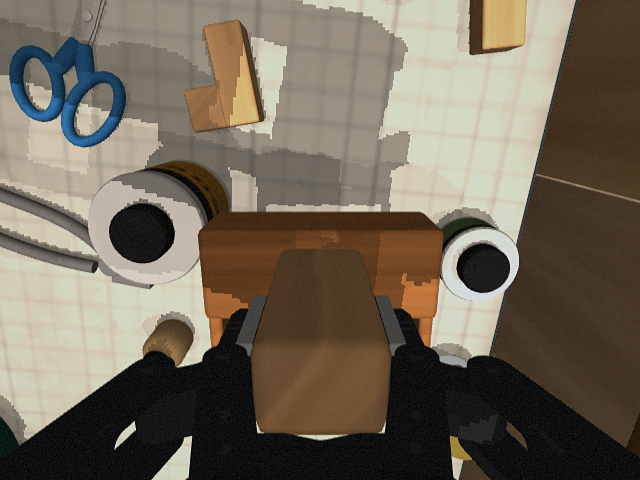

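View pics/t2.png

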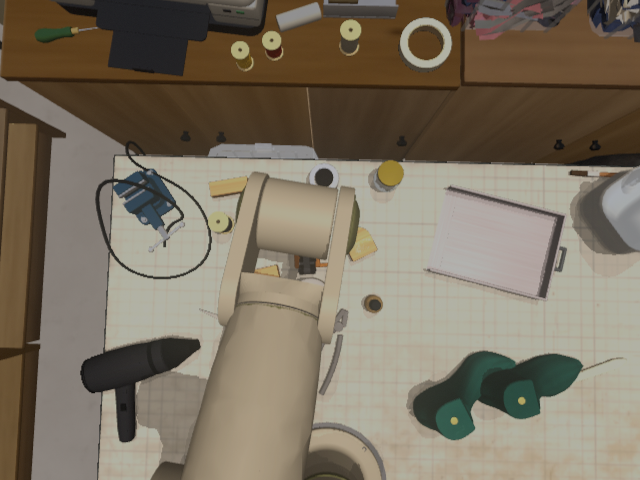

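View pics/s2.png

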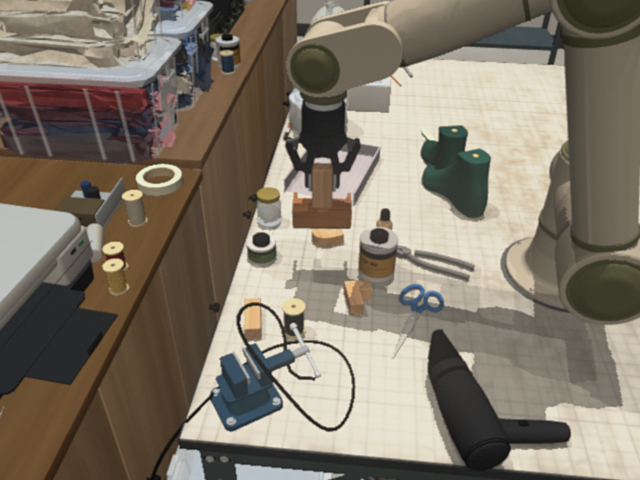

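```bash
python3 - <<'E'
from h import *
c=viewer.calibration("wrist")
z=119.8+42; s=ctrl.sense(); t=s["eef_pos"][:2]; a=np.radians(-84.9); F=np.array([np.cos(a),np.sin(a)]);L=np.array([-F[1],F[0]])
for p in [(199,231),(442,231),(437,318),(205,318)]:
    q=pt("wrist",*p,z,c)[:2]-t; print(q@F,q@L)
E
```

```text
-25.785826379304098 -54.18020069745748
-26.0876579731194 53.91484792433293
16.984203694226938 55.51228571574217
17.306834980955628 -55.07261407082454
```

Call:
drive_tool:
  rows:
    - [[0,0,-0.4,0,0,0],[0,0,-0.8,0,0,0],[0,0,-0.8,0,0,0]]

```text
time_s: 7.02
eef_pos: [493.4, 46.4, 283.3]
ee_rot: [-0.001, 0.674, 0.739, -0.003]
force: [0.9, -0.2, -2.3]
grip_width: 0.434
```

Call:
drive_tool:
  rows:
    - [[0,0,-0.17,0,0,0],[0,0,-0.34,0,0,0],[0,0,-0.34,0,0,0]]

```text
time_s: 7.4
eef_pos: [493.6, 46.8, 250.2]
ee_rot: [-0.001, 0.674, 0.739, -0.003]
force: [0.0, 0.4, -2.6]
grip_width: 0.435
```

Call:
drive_tool:
  rows:
    - [[0.02,-0.15,0,0,0,0],[0.05,-0.3,0,0,0,0],[0.07,-0.45,0,0,0,0],[0.09,-0.6,0,0,0,0],[0.12,-0.75,0,0,0,0],[0.14,-0.9,0,0,0,0],[0.15,-1,0,0,0,0],[0.15,-1,0,0,0,0]]

```text
time_s: 8.4
eef_pos: [508.6, -53.8, 250.2]
ee_rot: [-0.001, 0.674, 0.739, -0.003]
force: [-0.1, 0.3, -2.3]
grip_width: 0.436
```

```bash
python3 - <<'E'
from h import *
snap("wrist","w3"); snap("top","t3"); s=snap("side","s3")
cv2.imwrite("pics/s3c.png",cv2.resize(s[120:290,220:420],None,fx=3.5,fy=3.5))
E
```

View pics/s3c.png

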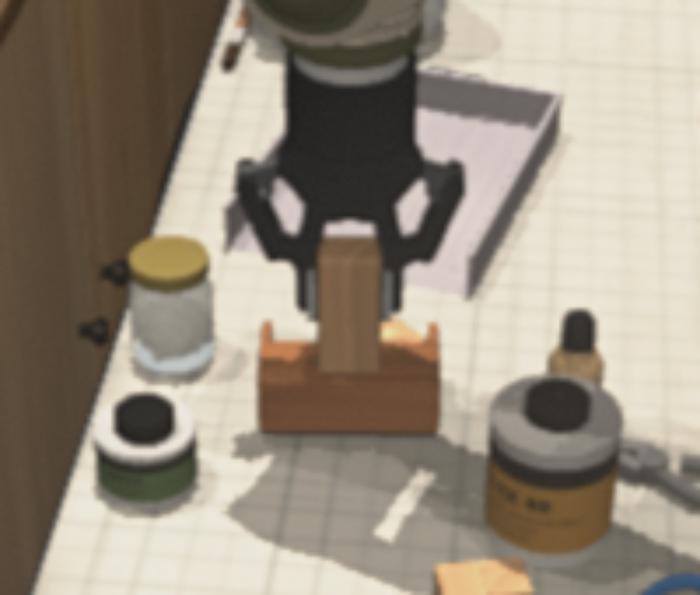

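View pics/t3.png

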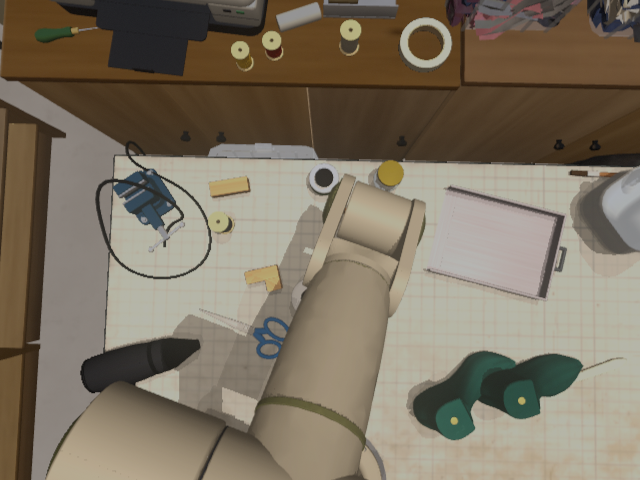

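Call:
drive_tool:
  rows:
    - [[0.03,-0.15,0,0,0,0],[0.06,-0.3,0,0,0,0],[0.1,-0.45,0,0,0,0],[0.13,-0.6,0,0,0,-0.02],[0.17,-0.75,0,0,0,-0.04],[0.2,-0.9,0,0,0,-0.06],[0.21,-1,0,0,0,-0.08],[0.21,-1,0,0,0,-0.08]]

```text
time_s: 9.55
eef_pos: [529.5, -153.5, 250.1]
ee_rot: [-0.001, 0.719, 0.695, -0.003]
force: [-0.7, 0.1, -2.7]
grip_width: 0.435
```

```bash
python3 - <<'E'
from h import *
s=snap("side","s4")
cv2.imwrite("pics/s4c.png",cv2.resize(s[80:250,220:420],None,fx=3.5,fy=3.5))
E
```

```text
(no output)
```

View pics/s4c.png

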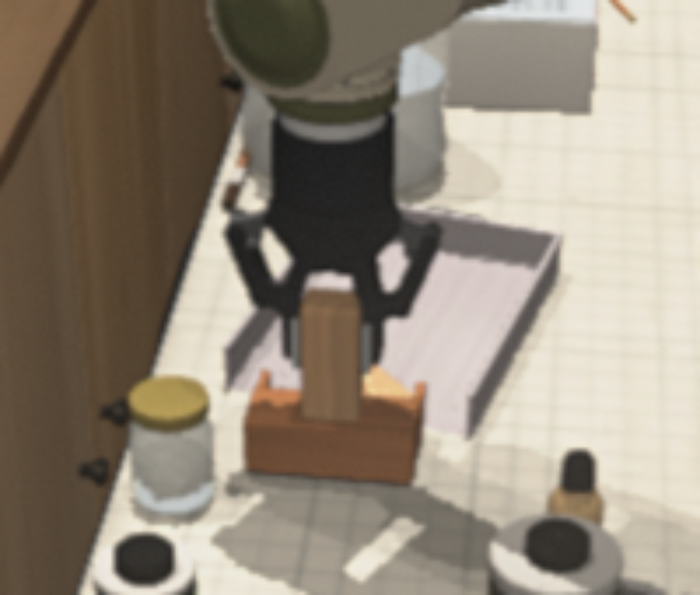

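Call:
drive_tool:
  rows:
    - [[-0.01,-0.15,0,0,0,-0.04],[-0.03,-0.3,0,0,0,-0.08],[-0.06,-0.45,0,0,0,-0.11],[-0.09,-0.6,0,0,0,-0.115],[-0.12,-0.75,0,0,0,-0.115],[-0.15,-0.9,0,0,0,-0.115],[-0.17,-1,0,0,0,-0.115]]

```text
time_s: 10.48
eef_pos: [512.2, -254.0, 250.0]
ee_rot: [-0.002, 0.779, 0.627, -0.003]
force: [0.8, 0.4, -3.5]
grip_width: 0.435
```

Call:
drive_tool:
  rows:
    - [[-0.03,-0.15,0,0,0,0],[-0.06,-0.3,0,0,0,0],[-0.09,-0.45,0,0,0,0],[-0.13,-0.6,0,0,0,0],[-0.16,-0.75,0,0,0,0],[-0.19,-0.9,0,0,0,0],[-0.19,-0.9,0,0,0,0]]

```text
time_s: 11.35
eef_pos: [492.8, -345.1, 250.0]
ee_rot: [-0.002, 0.779, 0.627, -0.003]
force: [-0.1, 0.4, -3.5]
grip_width: 0.434
```

```bash
python3 - <<'E'
from h import *
snap("wrist","w5");s=snap("side","s5")
cv2.imwrite("pics/s5c.png",cv2.resize(s[50:220,240:440],None,fx=3.5,fy=3.5))
E
```

```text
(no output)
```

View pics/s5c.png

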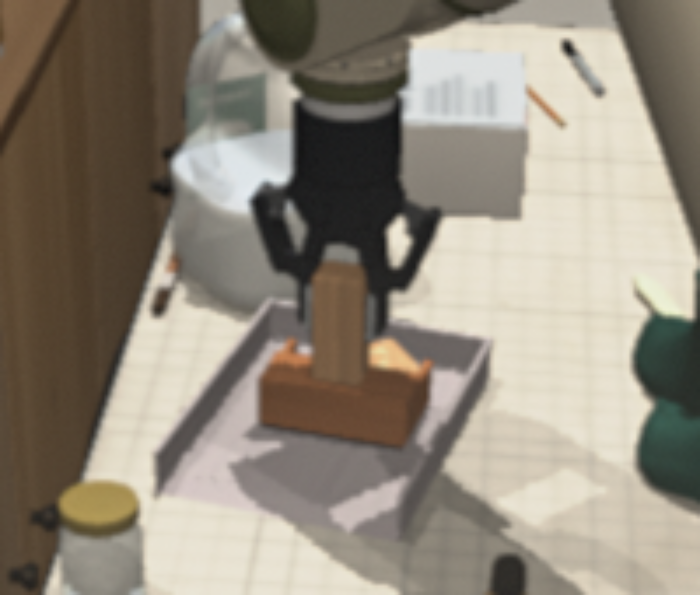

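View pics/w5.png

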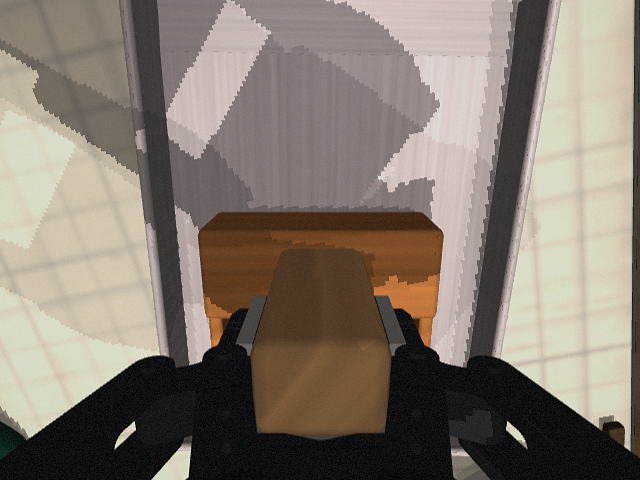

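Call:
drive_tool:
  rows:
    - [[0.03,0.15,0,0,0,0],[0.03,0.15,0.4,0,0,0],[0.03,0.2,0.8,0,0,0],[0.03,0.5,1,0,0,0],[0,1,1,0,0,0],[0,1,1,0,0,0]]

```text
time_s: 12.2
eef_pos: [493.3, -239.9, 350.4]
ee_rot: [-0.002, 0.777, 0.629, -0.002]
force: [0.2, 0.3, -3.4]
grip_width: 0.437
```

Call:
drive_tool:
  rows:
    - [[0,0.5,0.1,0,0,0.1],[-0.1,1,0.2,0,0,0.2],[-0.1,1,0.2,0,0,0.2]]

```text
time_s: 12.58
eef_pos: [482.9, -136.8, 371.2]
ee_rot: [-0.001, 0.668, 0.745, -0.002]
force: [-0.8, -0.0, -2.0]
grip_width: 0.439
```

Call:
drive_tool:
  rows:
    - [[0,0.5,0,0,0,0.1],[-0.1,1,0,0,0,0.2],[-0.1,1,0,0,0,0.2]]

```text
time_s: 12.95
eef_pos: [472.5, -34.6, 371.1]
ee_rot: [-0.001, 0.541, 0.841, -0.003]
force: [0.0, -0.9, -3.0]
grip_width: 0.437
```

```bash
python3 - <<'E'
from h import *
t=snap("top","t6")
c=viewer.calibration("top")
for p in [(200,310),(230,322),(255,330),(265,357),(290,320)]: print(p,pt("top",*p,3,c)[:2].round())
E
```

```text
(200, 310) [345. 268.]
(230, 322) [322. 205.]
(255, 330) [307. 153.]
(265, 357) [252. 130.]
(290, 320) [329.  81.]
```

View pics/t6.png

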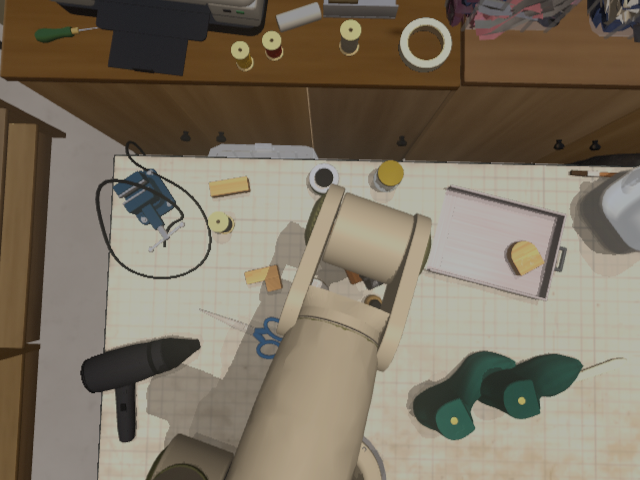

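Call:
drive_tool:
  rows:
    - [[-0.1,0.5,0,0,0,-0.05],[-0.2,1,0,0,0,-0.1],[-0.2,1,0,0,0,-0.1]]

```text
time_s: 13.38
eef_pos: [452.8, 65.2, 371.2]
ee_rot: [-0.001, 0.607, 0.795, -0.003]
force: [0.0, -0.8, -2.9]
grip_width: 0.439
```

Call:
drive_tool:
  rows:
    - [[-0.1,0.5,0,0,0,0],[-0.27,1,0,0,0,0],[-0.27,1,0,0,0,0]]

```text
time_s: 13.75
eef_pos: [425.7, 166.2, 371.0]
ee_rot: [-0.001, 0.606, 0.796, -0.003]
force: [-0.1, -1.2, -4.2]
grip_width: 0.436
```

Call:
drive_tool:
  rows:
    - [[-0.15,0.4,0,0,0,0],[-0.29,0.72,-0.4,0,0,0],[-0.29,0.72,-0.8,0,0,0],[-0.29,0.72,-0.8,0,0,0]]

```text
time_s: 14.25
eef_pos: [397.3, 236.9, 289.2]
ee_rot: [-0.002, 0.607, 0.795, -0.005]
force: [0.8, 0.3, -2.0]
grip_width: 0.436
```

```bash
python3 - <<'E'
from h import *
snap("wrist","w7");s=snap("side","s7")
print(ctrl.sense()["eef_pos"])
cv2.imwrite("pics/s7c.png",cv2.resize(s[220:420,260:460],None,fx=3,fy=3))
E
```

```text
[398.01692241 237.23171963 292.17884877]
```

View pics/s7c.png

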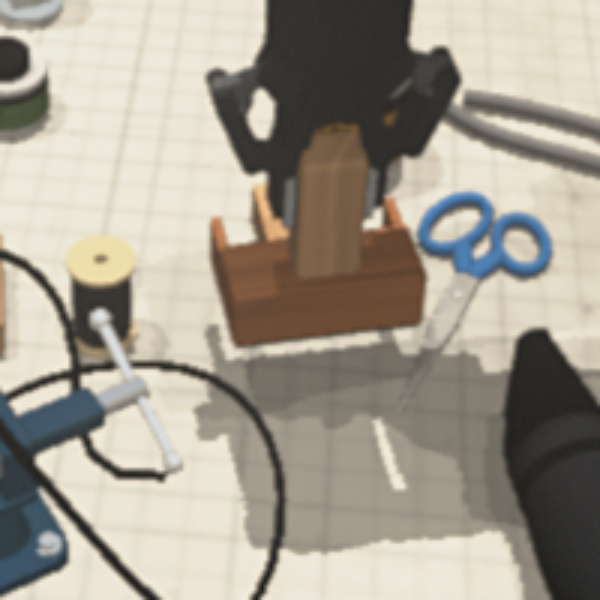

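Call:
drive_tool:
  rows:
    - [[0,0,-0.2,0,0,0],[0,0,-0.41,0,0,0],[0,0,-0.41,0,0,0]]

```text
time_s: 14.72
eef_pos: [398.7, 236.6, 251.9]
ee_rot: [-0.0, 0.607, 0.795, -0.002]
force: [-0.1, 0.1, -1.1]
grip_width: 0.438
```

Call:
drive_tool:
  rows:
    - [[0.03,-0.15,0,0,0,0],[0.07,-0.3,0,0,0,0],[0.1,-0.42,0,0,0,0],[0.15,-0.53,0,0,0,0.03],[0.21,-0.63,0,0,0,0.07],[0.27,-0.73,0,0,0,0.1],[0.34,-0.85,0,0,0,0.14],[0.42,-0.97,0,0,0,0.18],[0.42,-0.97,0,0,0,0.18]]

```text
time_s: 15.85
eef_pos: [441.2, 138.7, 252.1]
ee_rot: [0.0, 0.49, 0.872, -0.002]
force: [-0.6, 0.8, -2.4]
grip_width: 0.434
```

```bash
python3 - <<'E'
from h import *
snap("wrist","w8");s=snap("side","s8");snap("top","t8")
print(ctrl.sense()["eef_pos"])
cv2.imwrite("pics/s8c.png",cv2.resize(s[200:400,260:460],None,fx=3,fy=3))
E
```

```text
[440.51938829 139.71371786 251.9040434 ]
```

View pics/s8c.png

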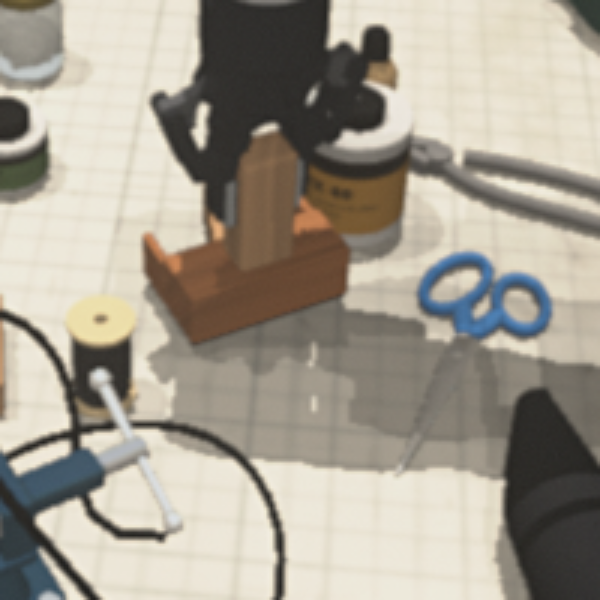

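View pics/w8.png

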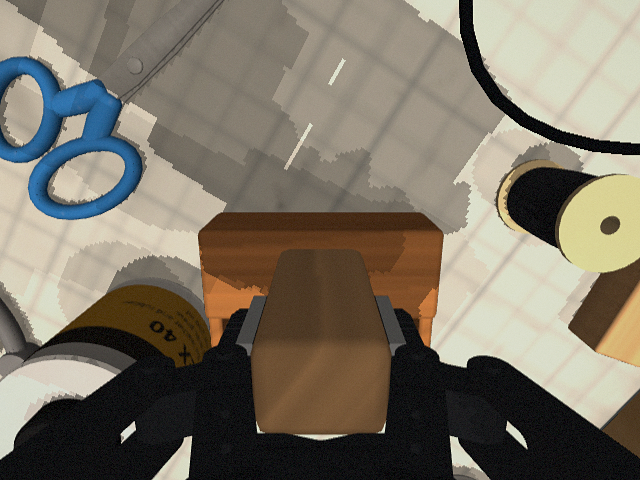

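View pics/t8.png

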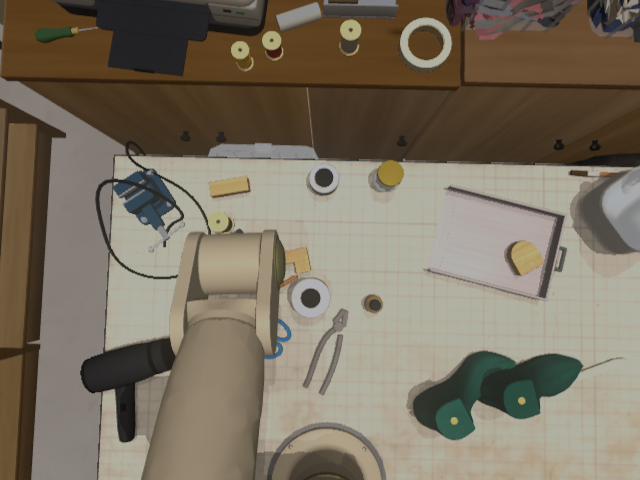

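Call:
drive_tool:
  rows:
    - [[0.11,-0.1,0,0,0,0],[0.22,-0.2,0,0,0,0],[0.33,-0.32,0,0,0,0],[0.42,-0.45,0,0,0,-0.03],[0.5,-0.58,0,0,0,-0.07],[0.57,-0.72,0,0,0,-0.12],[0.63,-0.86,0,0,0,-0.17],[0.67,-1,0,0,0,-0.22],[0.67,-1,0,0,0,-0.22]]

```text
time_s: 17.12
eef_pos: [507.8, 38.7, 251.8]
ee_rot: [-0.001, 0.633, 0.774, -0.002]
force: [-0.0, -0.5, -2.6]
grip_width: 0.437
```

```bash
python3 - <<'E'
from h import *
s=snap("side","s9");snap("top","t9")
print(ctrl.sense()["eef_pos"])
cv2.imwrite("pics/s9c.png",cv2.resize(s[140:340,230:430],None,fx=3,fy=3))
E
```

```text
[507.47287125  39.67355746 251.82217285]
```

View pics/s9c.png

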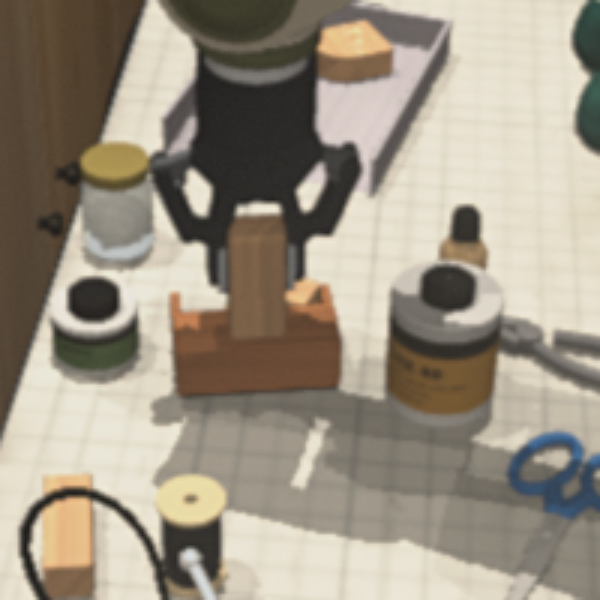

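View pics/t9.png

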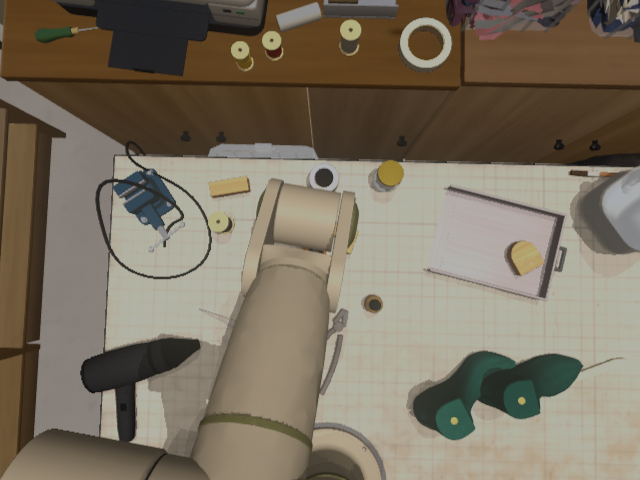

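Call:
drive_tool:
  rows:
    - [[0.02,-0.15,0,0,0,-0.01],[0.05,-0.3,0,0,0,-0.02],[0.07,-0.45,0,0,0,-0.03],[0.09,-0.6,0,0,0,-0.04],[0.11,-0.75,0,0,0,-0.05],[0.13,-0.9,0,0,0,-0.06],[0.14,-1,0,0,0,-0.07],[0.14,-1,0,0,0,-0.07]]

```text
time_s: 18.23
eef_pos: [521.5, -61.0, 251.8]
ee_rot: [-0.001, 0.674, 0.738, -0.002]
force: [0.3, 0.7, -2.8]
grip_width: 0.439
```

Call:
drive_tool:
  rows:
    - [[0.02,-0.15,0,0,0,-0.01],[0.04,-0.3,0,0,0,-0.03],[0.06,-0.45,0,0,0,-0.05],[0.08,-0.6,0,0,0,-0.07],[0.09,-0.75,0,0,0,-0.08],[0.09,-0.9,0,0,0,-0.1],[0.09,-0.95,0,0,0,-0.1]]

```text
time_s: 19.1
eef_pos: [530.4, -157.0, 251.7]
ee_rot: [-0.001, 0.731, 0.683, -0.002]
force: [0.4, 0.8, -2.9]
grip_width: 0.437
```

```bash
python3 - <<'E'
from h import *
s=snap("side","s10");snap("top","t10")
print(ctrl.sense()["eef_pos"])
cv2.imwrite("pics/s10c.png",cv2.resize(s[80:260,220:420],None,fx=3,fy=3))
E
```

```text
[ 530.41217438 -156.41598809  251.72811788]
```

View pics/s10c.png

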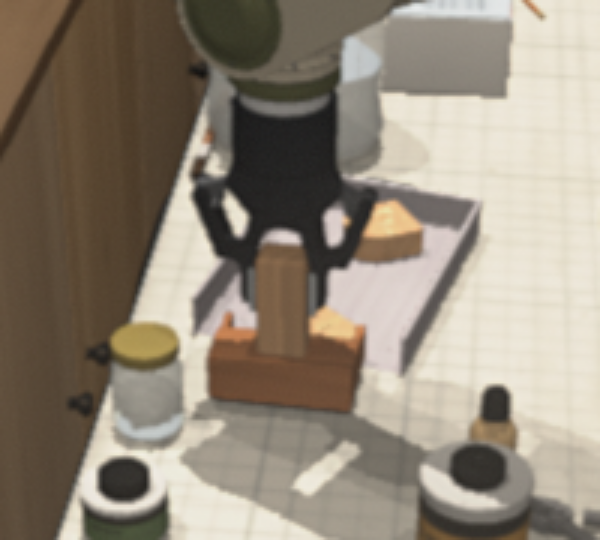

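Call:
drive_tool:
  rows:
    - [[0.02,-0.15,0,0,0,-0.02],[0.03,-0.3,0,0,0,-0.05],[0.03,-0.45,0,0,0,-0.07],[0.02,-0.6,0,0,0,-0.09],[0,-0.75,0,0,0,-0.095],[-0.02,-0.9,0,0,0,-0.095],[-0.03,-0.95,0,0,0,-0.095]]

```text
time_s: 20.08
eef_pos: [527.2, -252.5, 251.7]
ee_rot: [-0.001, 0.779, 0.626, -0.002]
force: [0.2, 0.4, -2.6]
grip_width: 0.438
```

Call:
drive_tool:
  rows:
    - [[-0.02,-0.15,0,0,0,0],[-0.05,-0.3,0,0,0,0],[-0.08,-0.45,0,0,0,0],[-0.09,-0.5,0,0,0,0]]

```text
time_s: 20.58
eef_pos: [518.1, -303.0, 251.6]
ee_rot: [-0.002, 0.78, 0.626, -0.001]
force: [2.7, 7.0, -2.3]
grip_width: 0.433
```

Call:
drive_tool:
  rows:
    - [[0.03,0.15,0,0,0,0],[0.03,0.15,0.4,0,0,0],[0.03,0.2,0.8,0,0,0],[0,0.5,1,0,0,0],[-0.2,1,1,0,0,0],[-0.2,1,1,0,0,0]]

```text
time_s: 21.32
eef_pos: [497.3, -199.4, 351.8]
ee_rot: [-0.002, 0.779, 0.627, -0.001]
force: [0.3, -0.3, -3.0]
grip_width: 0.436
```

Call:
drive_tool:
  rows:
    - [[-0.1,0.5,0.1,0,0,0.05],[-0.2,1,0.25,0,0,0.1],[-0.2,1,0.25,0,0,0.1]]

```text
time_s: 21.7
eef_pos: [477.0, -96.8, 378.1]
ee_rot: [-0.001, 0.726, 0.688, -0.001]
force: [-0.2, -0.5, -4.0]
grip_width: 0.434
```

```bash
python3 - <<'E'
from h import *
snap("top","t11")
print(ctrl.sense()["eef_pos"])
E
```

```text
[477.30872632 -98.28182272 377.44005741]
```

View pics/t11.png

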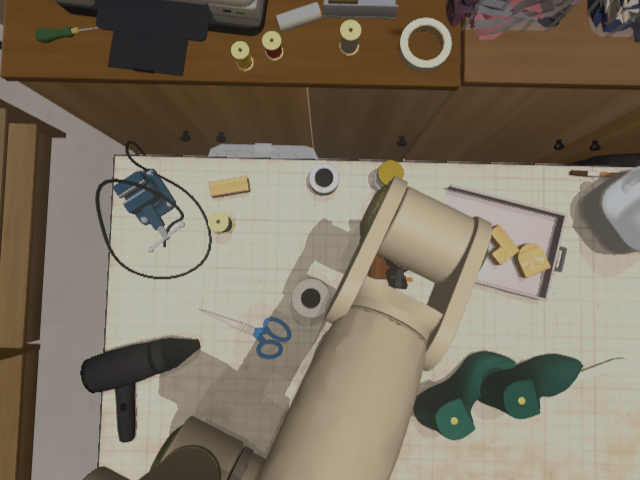

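Top view: the notched block at (502,244) and the heel at (532,260) are both in the pan. Next is the bar. The gap between spool and cabinet is tight, so I'll hover above it and measure from the wrist camera.

```bash
python3 - <<'E'
from h import *
c=viewer.calibration("top")
# clevis far edge in t11, TCP (477,-97)
for z in (380,430,480,530): print(z,pt("top",400,180,z,c)[:2].round(),pt("top",490,222,z,c)[:2].round())
E
```

```text
380 [556. -84.] [ 503. -203.]
430 [546. -77.] [ 498. -185.]
480 [537. -69.] [ 493. -168.]
530 [527. -61.] [ 487. -151.]
```

Call:
drive_tool:
  rows:
    - [[0.1,0.5,0,0,0,0.03],[0.2,1,0,0,0,0.06],[0.2,1,0,0,0,0.06]]

```text
time_s: 22.12
eef_pos: [497.9, 3.4, 376.9]
ee_rot: [-0.001, 0.692, 0.722, -0.002]
force: [-0.1, -1.0, -3.0]
grip_width: 0.435
```

Call:
drive_tool:
  rows:
    - [[0.1,0.5,0,0,0,0],[0.3,1,0,0,0,0],[0.3,1,0,0,0,0]]

```text
time_s: 22.5
eef_pos: [528.9, 104.6, 376.1]
ee_rot: [-0.002, 0.692, 0.722, -0.002]
force: [0.1, -0.5, -3.2]
grip_width: 0.438
```

Call:
drive_tool:
  rows:
    - [[0.1,0.5,0,0,0,0],[0.2,0.9,0,0,0,0],[0.2,0.9,0,0,0,0]]

```text
time_s: 22.88
eef_pos: [549.6, 194.8, 375.3]
ee_rot: [-0.002, 0.691, 0.723, -0.002]
force: [0.2, -0.7, -3.7]
grip_width: 0.44
```

```bash
python3 - <<'E'
from h import *
c=viewer.calibration("wrist"); np.savez("pics/w12.npz",**c)
snap("wrist","w12");s=snap("side","s12")
print(ctrl.sense())
E
```

```text
{'time_s': 22.975, 'joints': array([ 1.36956453e-01,  4.62153913e-01,  1.36008598e+00, -6.43417626e-04,
        1.32501166e+00,  9.51361339e-02]), 'dq': array([-0.01348388, -0.01410582,  0.00710163,  0.00344362,  0.00114108,
        0.00333289]), 'tau': array([ 1.35173164e+00, -4.90860486e+01, -2.71780354e+01,  8.44695512e-02,
        8.95655161e-03,  2.60447682e-02]), 'eef_pos': array([549.31535076, 193.05393579, 375.5856043 ]), 'ee_rot': array([-0.00151107,  0.69210762,  0.7217887 , -0.00241239]), 'force': array([-0.17214422, -0.51475681, -3.05282038]), 'wrist_torque': array([-0.10595043,  0.00355469,  0.00059169]), 'grip_width': 0.43485950693722186}
```

View pics/w12.png

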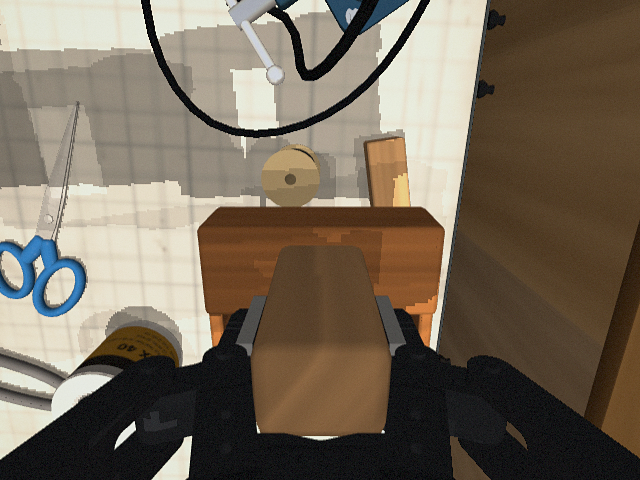

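View pics/s12.png

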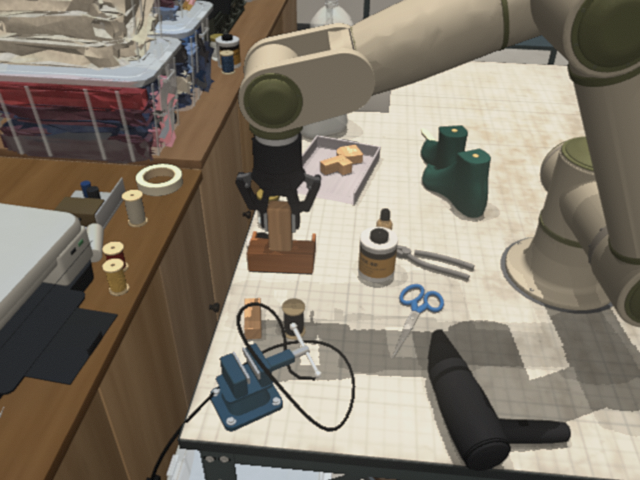

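```bash
python3 - <<'E'
from h import *
def tri(a,b):
    o1,d1=ray("top",*a);o2,d2=ray("side",*b)
    A=np.stack([d1,-d2],1); s=np.linalg.lstsq(A,o2-o1,rcond=None)[0]; p=o1+d1*s[0];q=o2+d2*s[1]; return ((p+q)/2).round(),np.linalg.norm(p-q).round(1)
print("seam top",tri((461,85),(204,172)))
print("knob",tri((401,141),(250,212)),tri((221,136),(215,308)))
print("tape",tri((425,44),(160,180)))
c=np.load("pics/w12.npz")
c={k:c[k] for k in c}
print("spool top",pt("wrist",290.5,177,62,c)[:2].round(1), "left/right",pt("wrist",262,178,62,c)[:2].round(1),pt("wrist",319.5,178,62,c)[:2].round(1))
print("edge",pt("wrist",487,30,0,c)[:2].round(1),pt("wrist",466,180,0,c)[:2].round(1),pt("wrist",437,390,0,c)[:2].round(1))
print("bar top far end",[pt("wrist",*p,28,c)[:2].round(1) for p in [(363,143),(404,138),(411,208),(371,208)]])
E
python3 - <<'E'
import cv2
t=cv2.imread('pics/w12.png')[100:230,240:500]
cv2.imwrite('pics/c12.png',cv2.resize(t,None,fx=3,fy=3,interpolation=2))
s=cv2.imread('pics/s12.png')[60:360,120:340]
cv2.imwrite('pics/c13.png',cv2.resize(s,None,fx=2,fy=2,interpolation=2))
E
```

```text
seam top (array([ 820., -264.,   26.]), np.float64(12.8))
knob (array([ 694., -145.,    0.]), np.float64(35.9)) (array([682., 227.,  46.]), np.float64(36.9))
tape (array([ 901., -184.,   45.]), np.float64(6.8))
spool top [525.4 228.9] left/right [505.4 227.2] [545.7 229.1]
edge [669.8 340. ] [671.1 224.2] [673.9  11.8]
bar top far end [array([577.9, 252.5]), array([608.9, 257.6]), array([620.2, 203.5]), array([588.1, 202.1])]
```

View pics/c12.png

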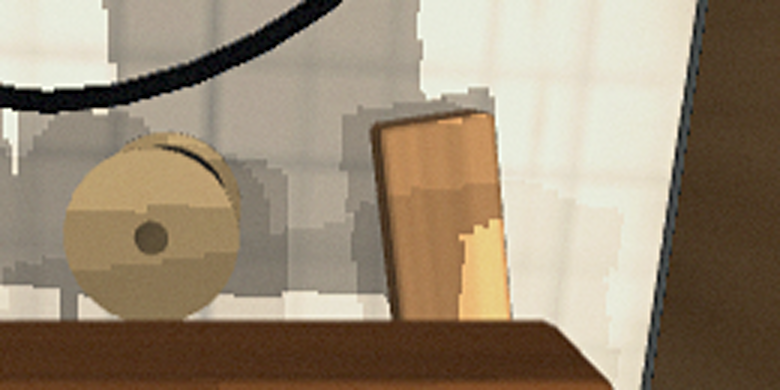

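View pics/c13.png

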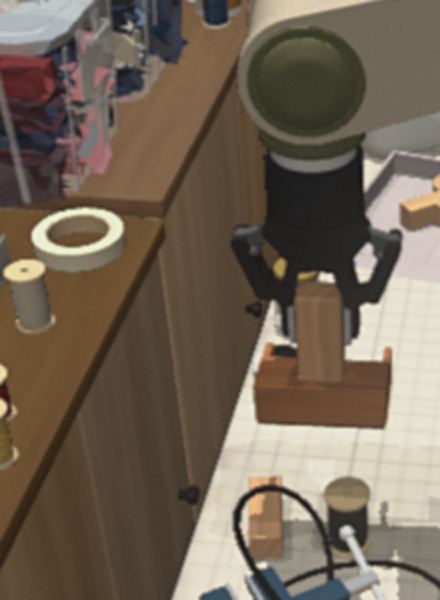

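Call:
drive_tool:
  rows:
    - [[0.3,0.45,0,0,0,-0.02],[0.63,0.9,0,0,0,-0.03],[0.63,0.9,0,0,0,-0.03],[0.63,0.9,-0.4,0,0,-0.03],[0.63,0.9,-0.6,0,0,-0.03],[0.63,0.9,-0.6,0,0,-0.03]]

```text
time_s: 23.72
eef_pos: [612.5, 281.0, 314.3]
ee_rot: [-0.002, 0.71, 0.705, -0.004]
force: [-0.7, -0.0, -2.5]
grip_width: 0.436
```

```bash
python3 - <<'E'
from h import *
c=viewer.calibration("wrist")
snap("wrist","w13");s=snap("side","s13")
print(ctrl.sense()["eef_pos"])
cv2.imwrite("pics/s13c.png",cv2.resize(s[200:420,180:380],None,fx=2.7,fy=2.7))
E
```

```text
[612.68008493 281.76507339 316.99049133]
```

View pics/s13c.png

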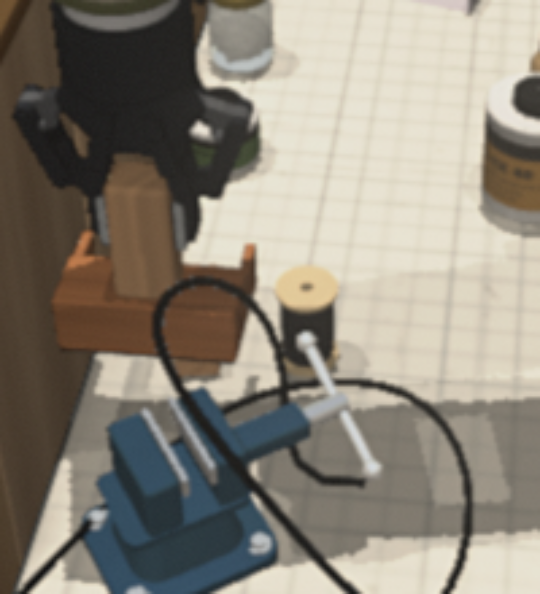

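View pics/w13.png

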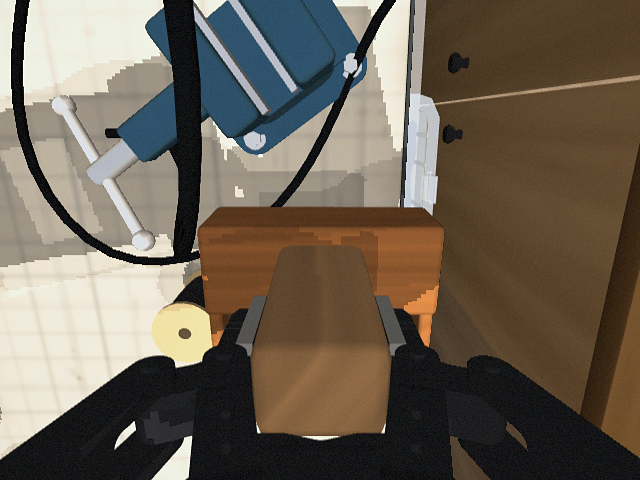

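Call:
drive_tool:
  rows:
    - [[0,0,-0.3,0,0,0],[0,0,-0.6,0,0,0],[0,0,-0.66,0,0,0],[0,0,-0.66,0,0,0]]

```text
time_s: 24.32
eef_pos: [613.0, 281.6, 252.4]
ee_rot: [-0.001, 0.71, 0.705, -0.001]
force: [0.7, -0.1, -1.5]
grip_width: 0.433
```

```bash
python3 - <<'E'
from h import *
c=viewer.calibration("wrist")
snap("wrist","w14");s=snap("side","s14")
print(ctrl.sense()["eef_pos"],ctrl.sense()["force"])
cv2.imwrite("pics/s14c.png",cv2.resize(s[200:420,180:380],None,fx=2.7,fy=2.7))
E
```

```text
[613.05974842 281.72007213 252.95937429] [ 0.70291828 -0.1144975  -2.35297293]
```

View pics/s14c.png

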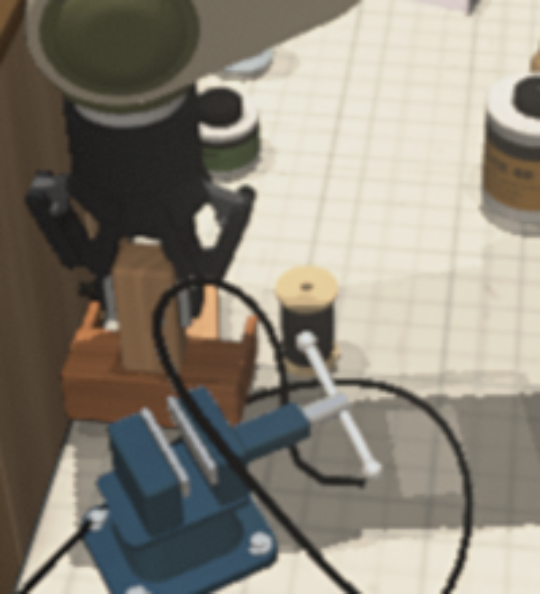

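View pics/w14.png

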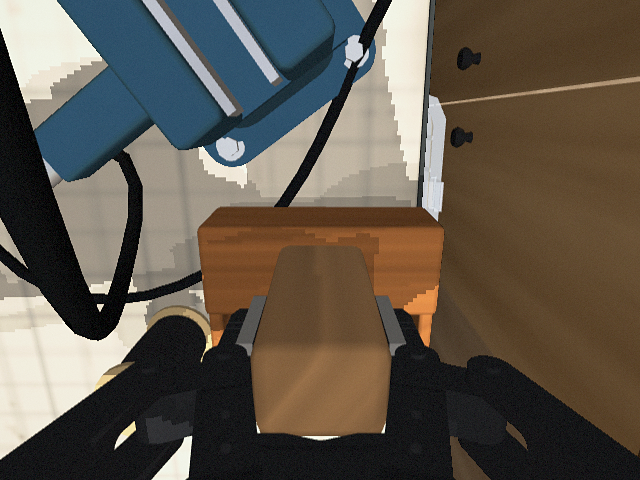

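Call:
drive_tool:
  rows:
    - [[0,-0.12,0,0,0,0],[0,-0.24,0,0,0,0],[0,-0.36,0,0,0,0],[0,-0.48,0,0,0,0],[0,-0.6,0,0,0,0],[0,-0.7,0,0,0,0],[0,-0.7,0,0,0,0]]

```text
time_s: 25.3
eef_pos: [613.2, 211.0, 253.0]
ee_rot: [-0.0, 0.71, 0.704, -0.001]
force: [-0.1, -1.0, -2.7]
grip_width: 0.435
```

```bash
python3 - <<'E'
from h import *
snap("top","t15");s=snap("side","s15");snap("wrist","w15")
print(ctrl.sense()["eef_pos"],ctrl.sense()["force"])
cv2.imwrite("pics/s15c.png",cv2.resize(s[200:420,180:380],None,fx=2.7,fy=2.7))
E
```

```text
[613.00235366 212.04515704 252.94620557] [-0.47250151 -0.01432256 -2.86841404]
```

View pics/s15c.png

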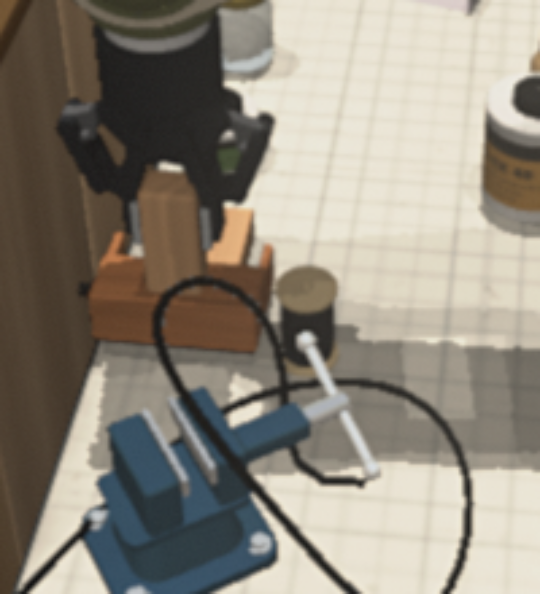

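View pics/t15.png

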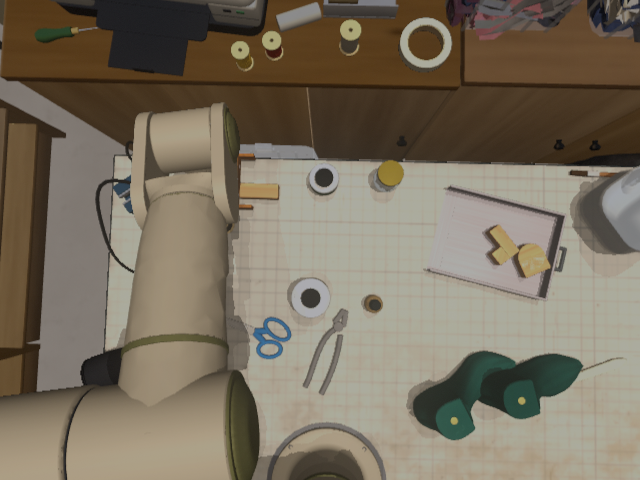

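View pics/w15.png

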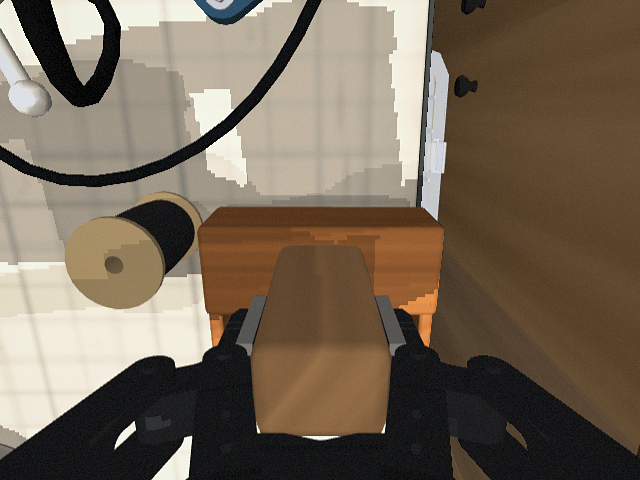

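Call:
drive_tool:
  rows:
    - [[-0.02,-0.1,0,0,0,-0.05],[-0.05,-0.2,0,0,0,-0.1],[-0.09,-0.3,0,0,0,-0.16],[-0.14,-0.4,0,0,0,-0.22],[-0.21,-0.5,0,0,0,-0.27],[-0.28,-0.6,0,0,0,-0.31],[-0.35,-0.7,0,0,0,-0.31],[-0.35,-0.7,0,0,0,-0.31]]

```text
time_s: 26.45
eef_pos: [577.8, 141.7, 253.0]
ee_rot: [-0.0, 0.858, 0.513, -0.0]
force: [0.2, 0.3, -1.5]
grip_width: 0.437
```

```bash
python3 - <<'E'
from h import *
snap("top","t16");s=snap("side","s16")
print(ctrl.sense()["eef_pos"],ctrl.sense()["force"])
cv2.imwrite("pics/s16c.png",cv2.resize(s[180:380,180:380],None,fx=2.7,fy=2.7))
E
```

```text
[578.15011225 142.22206684 253.06318192] [ 0.04045604  0.70040811 -2.21007477]
```

View pics/s16c.png

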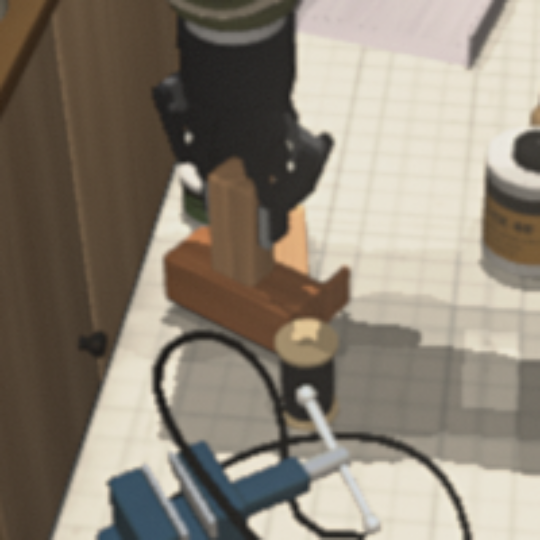

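View pics/t16.png

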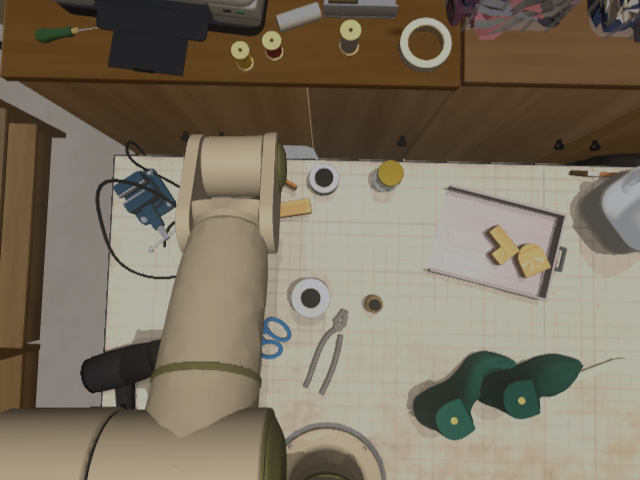

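The bar is at about (297,208) with its tip at (311,207), close below the small tin. A further angled push could swing it into the tin. I'll lift clear and measure, then use the flat back face to push the bar sideways towards -x.

Call:
drive_tool:
  rows:
    - [[0.05,0.08,0,0,0,0],[0.05,0.08,0.3,0,0,0.1],[0.05,0.08,0.6,0,0,0.2],[-0.1,0.3,0.9,0,0,0.3],[-0.3,0.6,0.95,0,0,0.4],[-0.5,0.9,0.95,0,0,0.5],[-0.5,0.9,0.95,0,0,0.6],[-0.5,0.9,0.95,0,0,0.7],[-0.5,0.9,0.95,0,0,0.8]]

```text
time_s: 27.68
eef_pos: [528.3, 233.2, 348.1]
ee_rot: [-0.0, 0.39, 0.921, -0.0]
force: [-0.4, -0.6, -2.0]
grip_width: 0.437
```

```bash
python3 - <<'E'
from h import *
t=snap("top","t17");s=snap("side","s17")
print(ctrl.sense()["eef_pos"],ctrl.sense()["ee_rot"])
cv2.imwrite("pics/t17c.png",cv2.resize(t[150:250,230:360],None,fx=6,fy=6,interpolation=2))
E
```

```text
[528.29036523 232.96682763 348.0884706 ] [-1.40540995e-04  3.91588764e-01  9.20140306e-01 -1.95876896e-04]
```

View pics/t17c.png

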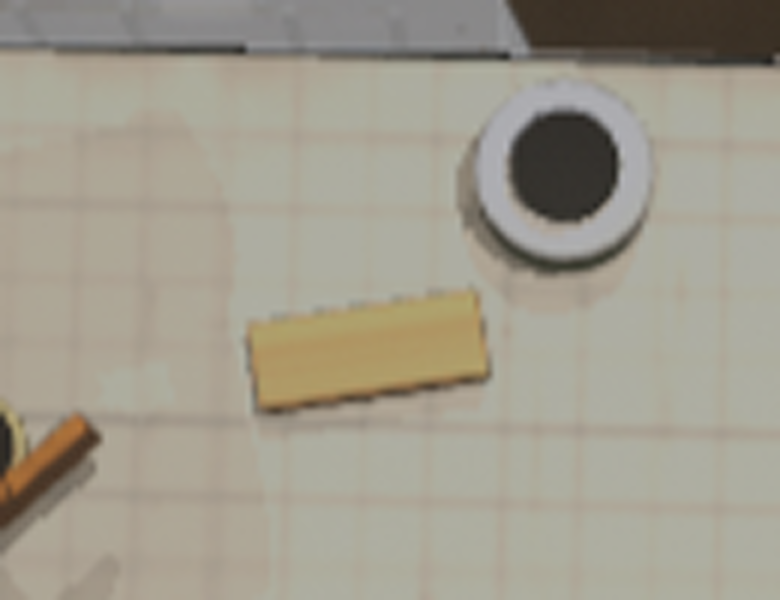

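View pics/s17.png

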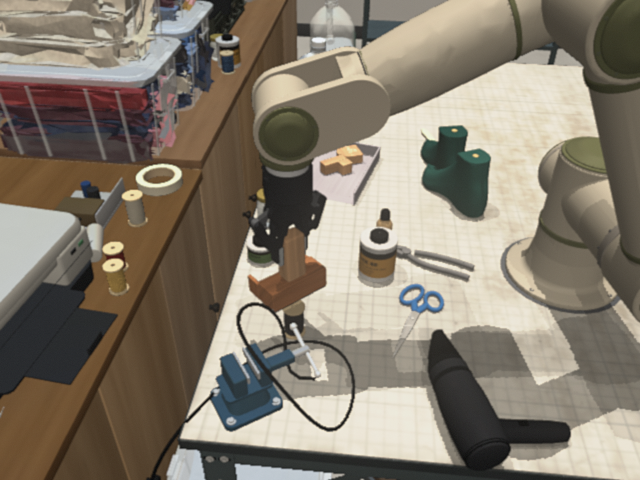

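```bash
python3 - <<'E'
from h import *
P=np.array([pt("top",230+x/6,150+y/6,28)[:2] for x,y in [(247,322),(475,290),(488,376),(258,408)]])
print(P.round(1),P.mean(0).round(1))
E
```

```text
[[567.8 124.5]
 [580.8  46.7]
 [551.3  41.5]
 [538.3 119.8]] [559.6  83.1]
```

Call:
drive_tool:
  rows:
    - [[0.15,-0.15,0,0,0,0.1],[0.35,-0.3,0,0,0,0.2],[0.55,-0.5,0,0,0,0.3],[0.75,-0.7,0,0,0,0.4],[0.87,-0.8,0,0,0,0.5],[0.87,-0.8,0,0,0,0.51],[0.87,-0.8,0,0,0,0.51]]

```text
time_s: 28.65
eef_pos: [615.0, 153.7, 348.0]
ee_rot: [-0.0, 0.004, 1.0, -0.0]
force: [-0.2, 0.6, -2.9]
grip_width: 0.444
```

Call:
drive_tool:
  rows:
    - [[0,-0.2,0,0,0,0],[0,-0.4,0,0,0,0],[0,-0.4,-0.2,0,0,0],[0,-0.4,-0.4,0,0,0],[0,-0.4,-0.4,0,0,0]]

```text
time_s: 29.28
eef_pos: [614.7, 112.7, 306.8]
ee_rot: [-0.002, 0.004, 1.0, -0.0]
force: [-0.9, -0.1, -1.2]
grip_width: 0.433
```

```bash
python3 - <<'E'
from h import *
t=snap("wrist","w18");s=snap("side","s18")
x=ctrl.sense();print(x["eef_pos"],x["ee_rot"],x["joints"].round(2))
cv2.imwrite("pics/s18c.png",cv2.resize(s[160:340,180:380],None,fx=3,fy=3,interpolation=2))
E
```

```text
[615.08280784 113.10481209 308.86130916] [ 2.46964807e-04  3.99280496e-03  9.99991987e-01 -1.52170936e-04] [-0.01  0.61  1.3  -0.    1.23 -1.57]
```

View pics/s18c.png

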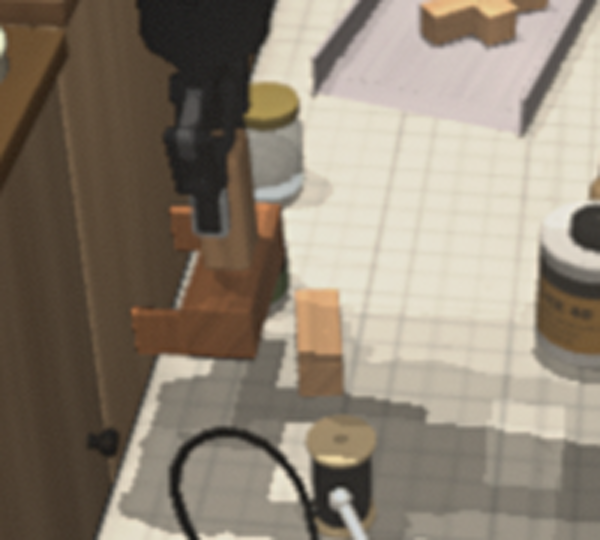

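View pics/w18.png

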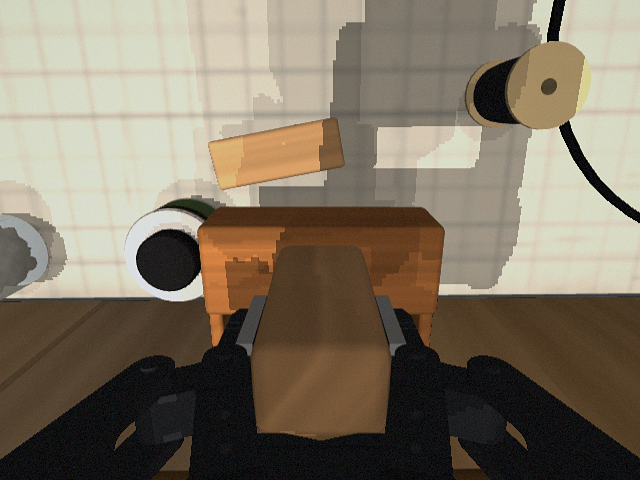

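```bash
python3 - <<'E'
from h import *
print("tin cap",pt("wrist",168,259,52)[:2],"rim pts z42",[pt("wrist",u,v,42)[:2].round(1) for u,v in [(125,253),(168,300),(165,208)]],)
print("bar",[pt("wrist",u,v,28)[:2].round(1) for u,v in [(208,143),(334,118),(344,166),(221,188)]])
print("block R rear top",pt("wrist",199,232,64+42)[:2],pt("wrist",442,232,106)[:2])
E
```

```text
tin cap [620.29484095  22.09113323] rim pts z42 [array([619.7,  -8.2]), array([651.8,  14.7]), array([591.4,  20.1])]
bar [array([554.5,  45.4]), array([540.5, 121.7]), array([568.8, 127.9]), array([581.9,  51.1])]
block R rear top [588.62423168  59.41962226] [589.37663808 167.35669533]
```

Call:
drive_tool:
  rows:
    - [[0,0.06,0,0,0,0],[0,0.06,-0.28,0,0,0],[0,0.06,-0.56,0,0,0],[0,0.06,-0.56,0,0,0]]

```text
time_s: 29.88
eef_pos: [614.8, 119.4, 251.7]
ee_rot: [-0.001, 0.004, 1.0, -0.0]
force: [0.8, 0.5, -3.2]
grip_width: 0.439
```

Call:
drive_tool:
  rows:
    - [[-0.12,0,0,0,0,0],[-0.24,0,0,0,0,0],[-0.36,0,0,0,0,0],[-0.48,0,0,0,0,0],[-0.6,0,0,0,0,0],[-0.66,0,0,0,0,0],[-0.66,0,0,0,0,0]]

```text
time_s: 30.75
eef_pos: [549.0, 119.4, 252.8]
ee_rot: [-0.0, 0.004, 1.0, -0.0]
force: [1.0, -0.0, -3.4]
grip_width: 0.438
```

```bash
python3 - <<'E'
from h import *
t=snap("wrist","w19");s=snap("side","s19");snap("top","t19")
x=ctrl.sense();print(x["eef_pos"],x["ee_rot"],x["force"])
cv2.imwrite("pics/s19c.png",cv2.resize(s[160:340,200:400],None,fx=3,fy=3,interpolation=2))
E
```

```text
[549.16493742 119.32271364 252.03885705] [-9.64738677e-04  3.97414737e-03  9.99991626e-01 -1.52329065e-04] [ 0.21966906  0.12489102 -1.86086975]
```

View pics/s19c.png

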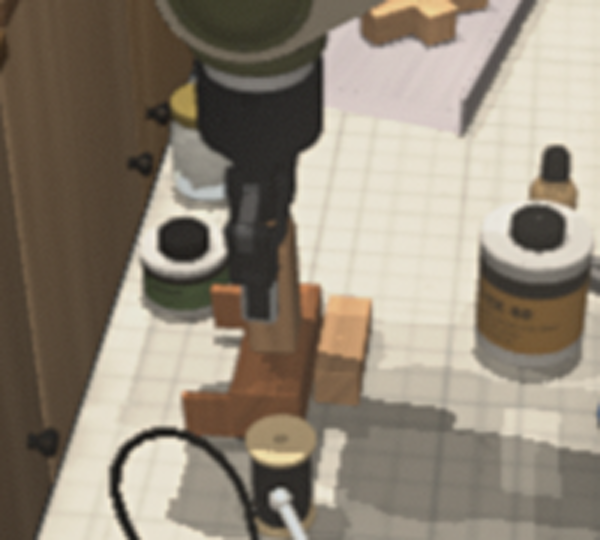

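View pics/w19.png

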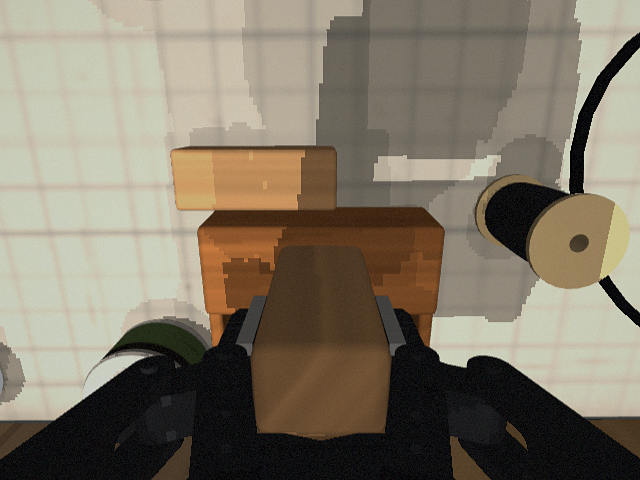

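Call:
drive_tool:
  rows:
    - [[0.1,0,0,0,0,0],[0.1,0,0.35,0,0,0],[0.1,0.05,0.75,0,0,-0.1],[0,0.15,0.8,0,0,-0.2],[-0.1,0.25,0.8,0,0,-0.3],[-0.2,0.35,0.8,0,0,-0.4],[-0.3,0.43,0.8,0,0,-0.5],[-0.41,0.43,0.8,0,0,-0.6],[-0.41,0.43,0.8,0,0,-0.7],[-0.41,0.43,0.8,0,0,-0.8]]

```text
time_s: 32.15
eef_pos: [508.8, 162.4, 332.2]
ee_rot: [-0.001, 0.593, 0.805, 0.001]
force: [-0.4, -0.0, -3.1]
grip_width: 0.436
```

Call:
drive_tool:
  rows:
    - [[0,0,0,0,0,-0.1],[0,0,0,0,0,-0.2],[0,0,-0.2,0,0,-0.2],[0,0,-0.3,0,0,-0.2]]

```text
time_s: 32.65
eef_pos: [509.2, 162.3, 301.4]
ee_rot: [-0.001, 0.712, 0.702, 0.0]
force: [-0.4, -1.0, -2.2]
grip_width: 0.435
```

```bash
python3 - <<'E'
from h import *
t=snap("wrist","w20");s=snap("side","s20");snap("top","t20")
x=ctrl.sense();print(x["eef_pos"],x["ee_rot"],x["force"])
cv2.imwrite("pics/s20c.png",cv2.resize(s[160:340,200:400],None,fx=3,fy=3,interpolation=2))
E
```

```text
[509.11349975 162.37133179 302.11501598] [-7.26790147e-04  7.11700415e-01  7.02482584e-01  4.58095197e-04] [-0.62878426  0.51892347 -3.024209  ]
```

View pics/s20c.png

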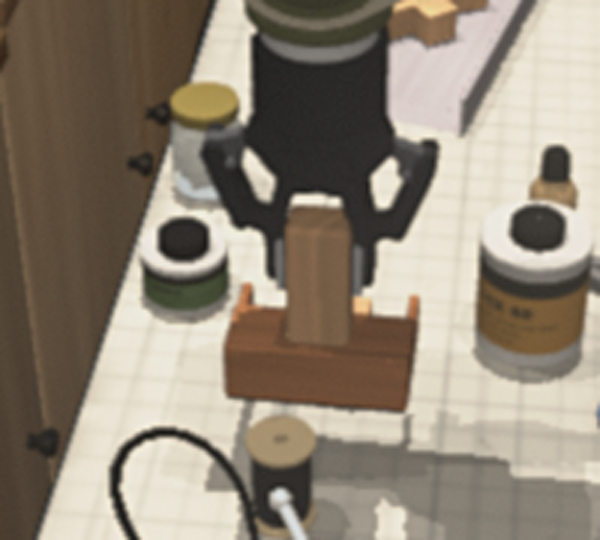

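View pics/t20.png

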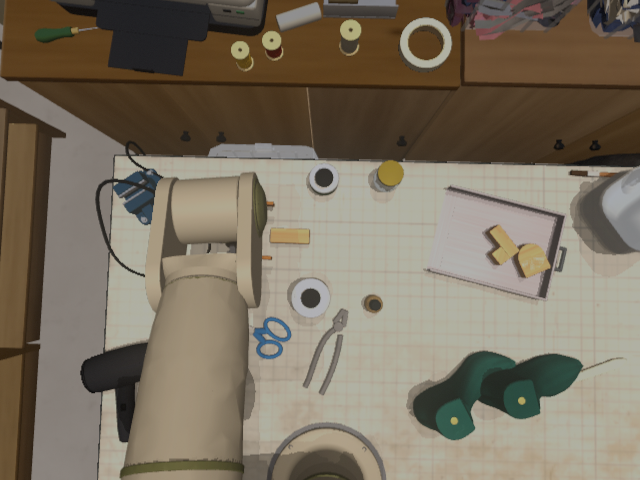

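View pics/w20.png

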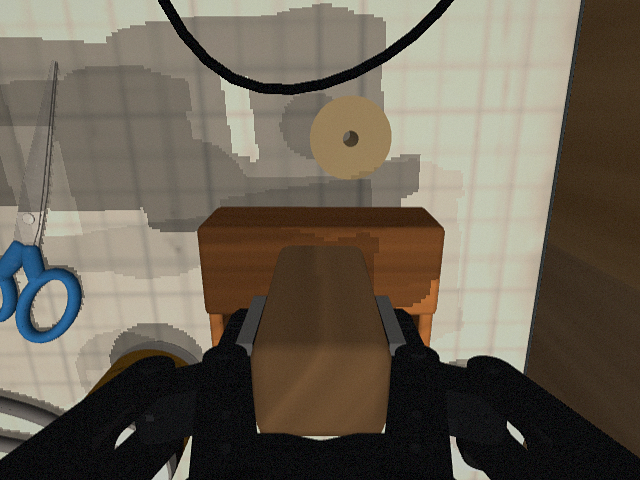

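Call:
drive_tool:
  rows:
    - [[0,0,-0.25,0,0,0.02],[0,0,-0.5,0,0,0.04],[0,0,-0.5,0,0,0.04]]

```text
time_s: 33.17
eef_pos: [509.1, 162.3, 251.5]
ee_rot: [-0.002, 0.689, 0.724, -0.0]
force: [0.3, -0.5, -2.3]
grip_width: 0.441
```

Call:
drive_tool:
  rows:
    - [[0.01,-0.13,0,0,0,0],[0.02,-0.26,0,0,0,0],[0.03,-0.39,0,0,0,0],[0.03,-0.52,0,0,0,0],[0.04,-0.65,0,0,0,0],[0.05,-0.78,0,0,0,0],[0.06,-0.9,0,0,0,0],[0.06,-1,0,0,0,0],[0.06,-1,0,0,0,0]]

```text
time_s: 34.3
eef_pos: [515.1, 61.7, 251.5]
ee_rot: [-0.002, 0.69, 0.724, -0.0]
force: [0.7, 0.1, -3.7]
grip_width: 0.438
```

```bash
python3 - <<'E'
from h import *
snap("top","t21")
x=ctrl.sense();print(x["eef_pos"],x["ee_rot"],x["force"])
E
```

```text
[515.07876855  62.13235508 251.47002686] [-1.55344954e-03  6.89567696e-01  7.24219420e-01 -4.60995300e-04] [ 0.03794873  0.69545799 -2.77297973]
```

View pics/t21.png

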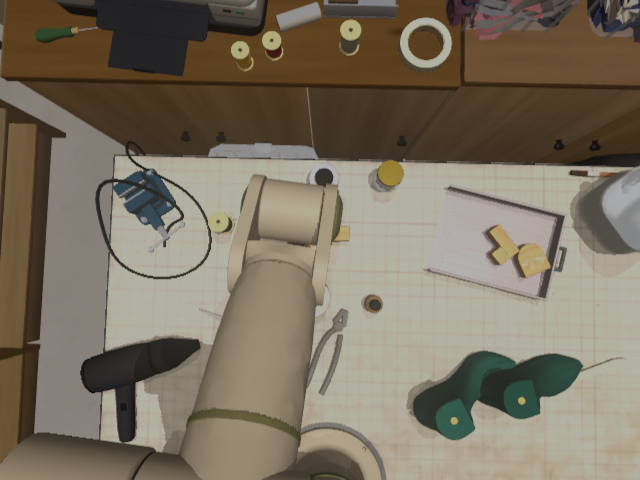

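Call:
drive_tool:
  rows:
    - [[0.01,-0.13,0,0,0,0],[0.02,-0.26,0,0,0,0],[0.03,-0.39,0,0,0,0],[0.05,-0.52,0,0,0,0],[0.06,-0.65,0,0,0,0],[0.07,-0.78,0,0,0,-0.01],[0.09,-0.9,0,0,0,-0.02],[0.1,-1,0,0,0,-0.03],[0.1,-1,0,0,0,-0.03]]

```text
time_s: 35.48
eef_pos: [525.1, -38.5, 251.4]
ee_rot: [-0.002, 0.707, 0.707, -0.0]
force: [-0.9, 0.8, -2.8]
grip_width: 0.434
```

Call:
drive_tool:
  rows:
    - [[0.02,-0.13,0,0,0,-0.01],[0.03,-0.26,0,0,0,-0.02],[0.05,-0.39,0,0,0,-0.03],[0.06,-0.52,0,0,0,-0.04],[0.08,-0.65,0,0,0,-0.05],[0.09,-0.78,0,0,0,-0.06],[0.09,-0.9,0,0,0,-0.07],[0.09,-0.9,0,0,0,-0.07]]

```text
time_s: 36.48
eef_pos: [534.1, -129.3, 251.4]
ee_rot: [-0.001, 0.745, 0.667, -0.0]
force: [-0.6, -0.0, -3.3]
grip_width: 0.439
```

```bash
python3 - <<'E'
from h import *
snap("top","t22");s=snap("side","s22")
x=ctrl.sense();print(x["eef_pos"],x["ee_rot"],x["force"])
cv2.imwrite("pics/s22c.png",cv2.resize(s[80:260,220:420],None,fx=3,fy=3,interpolation=2))
E
```

```text
[ 534.07617173 -128.38837968  251.37995748] [-1.69848177e-03  7.44612460e-01  6.67494772e-01 -3.59457652e-04] [-0.89551522 -0.10226112 -2.89350463]
```

View pics/t22.png

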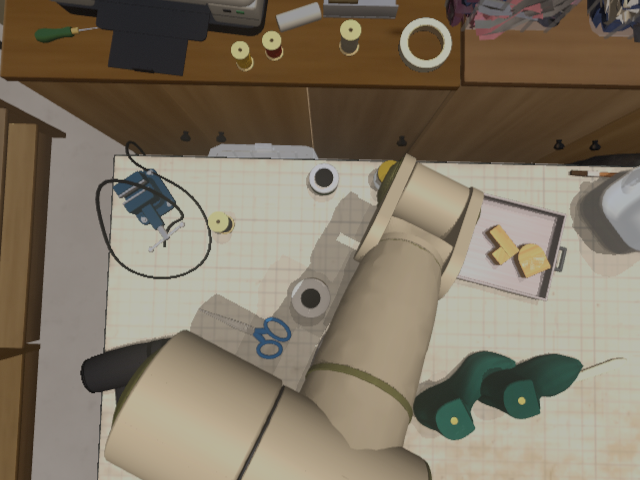

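View pics/s22c.png

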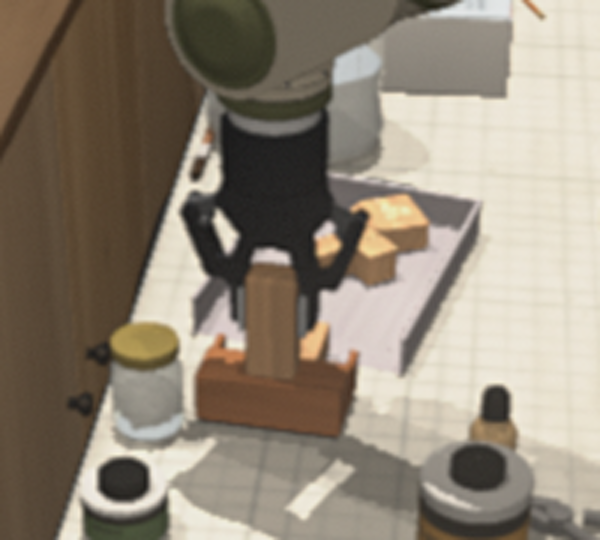

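Call:
drive_tool:
  rows:
    - [[-0.01,-0.13,0,0,0,-0.02],[-0.02,-0.26,0,0,0,-0.03],[-0.03,-0.39,0,0,0,-0.05],[-0.04,-0.52,0,0,0,-0.06],[-0.06,-0.65,0,0,0,-0.06],[-0.08,-0.78,0,0,0,-0.06],[-0.1,-0.9,0,0,0,-0.06],[-0.12,-1,0,0,0,-0.06],[-0.12,-1,0,0,0,-0.06]]

```text
time_s: 37.7
eef_pos: [521.9, -229.1, 251.4]
ee_rot: [-0.002, 0.776, 0.631, -0.0]
force: [0.1, 0.0, -2.6]
grip_width: 0.438
```

```bash
python3 - <<'E'
from h import *
snap("top","t23");s=snap("side","s23")
x=ctrl.sense();print(x["eef_pos"],x["ee_rot"],x["force"])
cv2.imwrite("pics/s23c.png",cv2.resize(s[60:240,220:420],None,fx=3,fy=3,interpolation=2))
E
```

```text
[ 522.06101588 -228.26805846  251.33109705] [-1.82793409e-03  7.75228414e-01  6.31678310e-01 -2.79085256e-04] [ 0.8499458  -0.4986274  -2.59142317]
```

View pics/s23c.png

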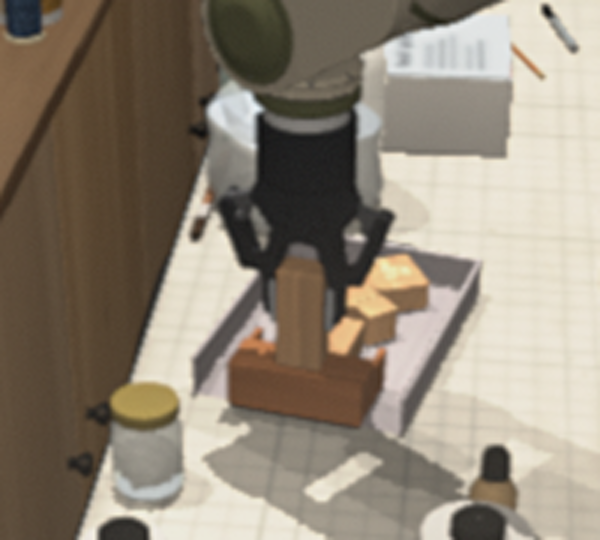

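View pics/t23.png

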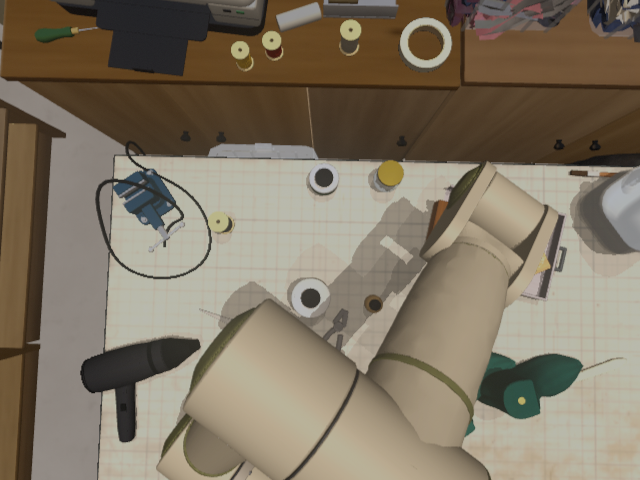

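Call:
drive_tool:
  rows:
    - [[-0.02,-0.1,0,0,0,0],[-0.05,-0.2,0,0,0,0],[-0.05,-0.22,0,0,0,0],[-0.03,-0.1,0,0,0,0],[0,0.05,0.1,0,0,0],[0,0.2,0.4,0,0,0],[-0.05,0.6,0.6,0,0,0],[-0.1,1,0.6,0,0,0],[-0.1,1,0.6,0,0,0]]

```text
time_s: 38.92
eef_pos: [511.8, -125.0, 312.3]
ee_rot: [-0.002, 0.774, 0.633, -0.0]
force: [0.0, -0.7, -3.2]
grip_width: 0.437
```

Call:
drive_tool:
  rows:
    - [[0,0.4,0,0,0,0],[-0.06,0.9,0,0,0,0],[-0.06,0.9,-0.3,0,0,0],[-0.06,0.9,-0.4,0,0,0],[-0.06,0.9,-0.4,0,0,0]]

```text
time_s: 39.55
eef_pos: [506.0, -35.3, 272.3]
ee_rot: [-0.002, 0.774, 0.633, -0.0]
force: [0.8, -0.3, -3.1]
grip_width: 0.438
```

```bash
python3 - <<'E'
from h import *
t=snap("top","t24");s=snap("side","s24")
x=ctrl.sense();print(x["time_s"],x["eef_pos"],x["ee_rot"],x["force"])
cv2.imwrite("pics/t24c.png",cv2.resize(t[170:310,410:600],None,fx=4,fy=4,interpolation=2))
E
```

```text
39.65 [506.20194674 -35.47626286 273.15141596] [-1.13598157e-03  7.74196538e-01  6.32944172e-01  3.22651110e-04] [ 0.21109455  0.06903976 -2.40262168]
```

View pics/t24c.png

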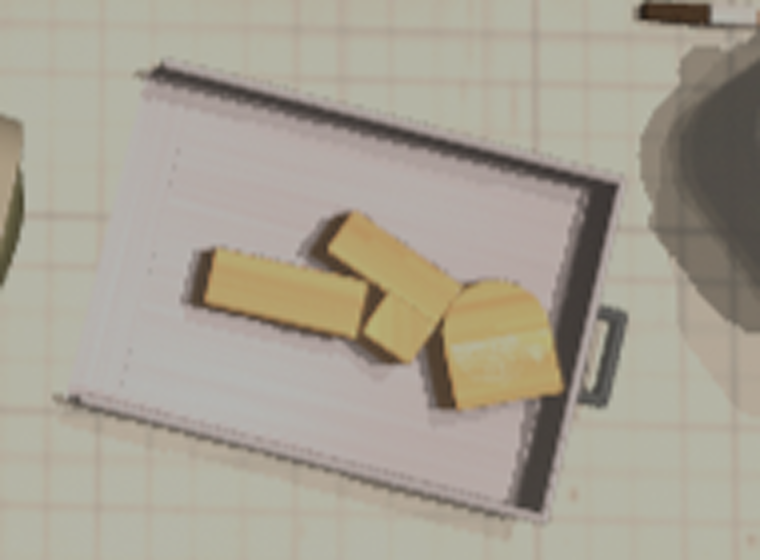

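View pics/s24.png

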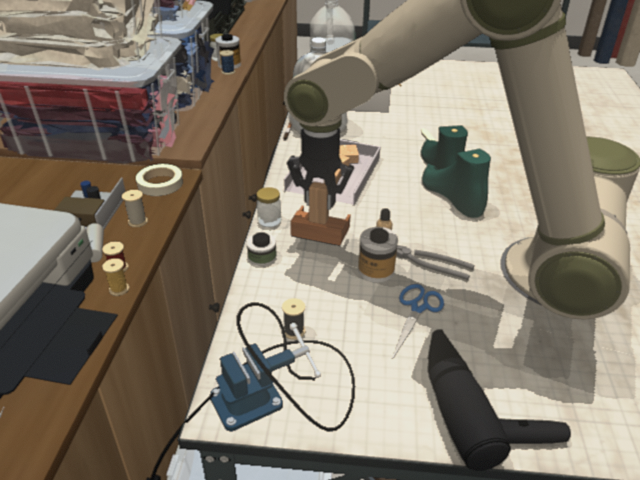

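All three offcuts lie past the ramp line in the pan: bar centre at crop (285,292), notched (395,285), heel (502,345). Next I'll set the push block down.

Call:
drive_tool:
  rows:
    - [[0,0,-0.15,0,0,0],[0,0,-0.25,0,0,0],[0,0,-0.27,0,0,0],[0,0,-0.275,0,0,0],[0,0,-0.275,0,0,0]]

```text
time_s: 40.28
eef_pos: [506.3, -35.5, 245.8]
ee_rot: [-0.001, 0.774, 0.633, 0.0]
force: [0.9, -1.0, -2.3]
grip_width: 0.432
```

Call:
drive_tool:
  rows:
    - [[0,0,-0.01,0,0,0],[0,0,-0.015,0,0,0],[0,0,-0.02,0,0,0],[0,0,-0.02,0,0,0]]

```text
time_s: 40.78
eef_pos: [506.3, -35.4, 245.4]
ee_rot: [-0.001, 0.774, 0.633, 0.001]
force: [-6.2, 2.0, 15.8]
grip_width: 0.438
```

Contact with the table confirmed (16 N up). Releasing.

Call:
drive_tool:
  rows:
    - [[0,0,0,0,0,0],[0,0,0,0,0,0],[0,0,0,0,0,0],[0,0,0,0,0,0],[0,0,0,0,0,0],[0,0,0,0,0,0],[0,0,0,0,0,0]]
  fingers: 1

```text
time_s: 41.65
eef_pos: [506.3, -35.4, 245.4]
ee_rot: [-0.001, 0.774, 0.633, 0.001]
force: [-1.1, -0.1, -0.4]
grip_width: 1.001
```

Call:
drive_tool:
  rows:
    - [[0,0,0.2,0,0,0],[0,0,0.5,0,0,0],[0,0,1,0,0,0],[0,0,1,0,0,0]]

```text
time_s: 42.15
eef_pos: [506.7, -35.5, 348.7]
ee_rot: [0.002, 0.774, 0.633, 0.003]
force: [-0.2, -0.3, 0.4]
grip_width: 1.001
```

Call:
drive_tool:
  rows:
    - [[-0.4,0,0.3,0,0,0],[-0.9,0,0.5,0,0,0],[-0.9,0,0.5,0,0,0]]

```text
time_s: 42.52
eef_pos: [414.9, -35.2, 399.6]
ee_rot: [0.003, 0.774, 0.633, 0.003]
force: [0.7, 0.2, -0.1]
grip_width: 0.999
```

Call:
drive_tool:
  rows:
    - [[-0.4,0,0,0,0,0],[-0.9,0,0,0,0,0],[-0.9,0,0,0,0,0],[-0.9,0,0,0,0,0]]

```text
time_s: 43.02
eef_pos: [325.7, -35.5, 399.3]
ee_rot: [0.003, 0.774, 0.633, 0.003]
force: [1.0, -0.3, -0.0]
grip_width: 1.0
```

```bash
python3 - <<'E'
from h import *
t=snap("top","t25");s=snap("side","s25")
x=ctrl.sense();print(x["time_s"],x["eef_pos"],x["force"])
E
```

```text
43.125 [325.89033368 -35.40525108 399.26890491] [-0.06702972  0.04580473 -0.45917479]
```

View pics/t25.png

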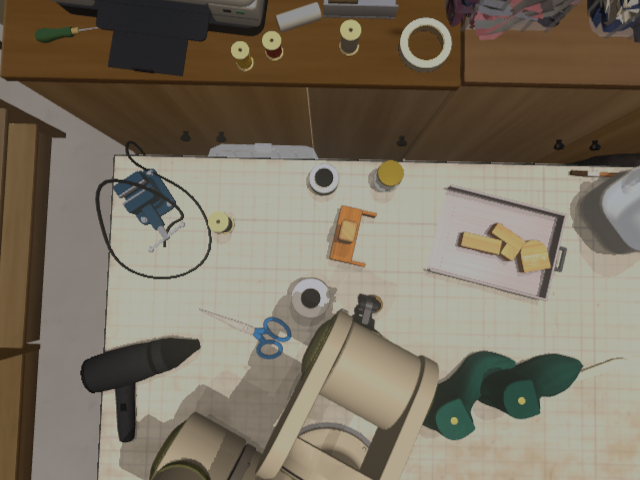

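View pics/s25.png

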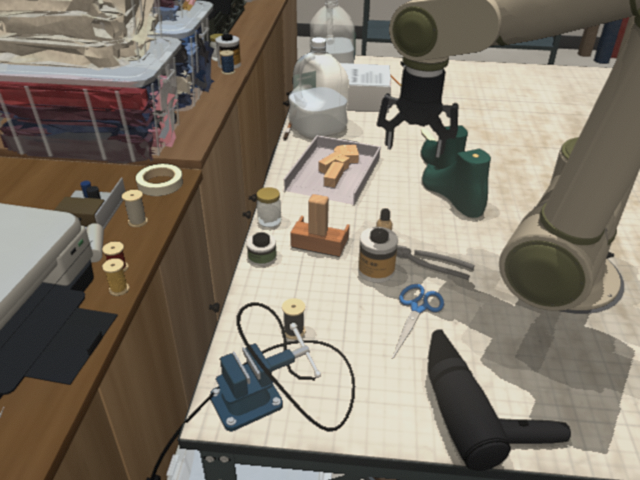

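```bash
python3 - <<'E'
from h import *
a=np.array([np.cos(np.radians(-102.5)),np.sin(np.radians(-102.5))]);b=np.array([-a[1],a[0]]);C=np.array([498.7,-338])
for n,u,v,z in [("bar",410+285/4,170+292/4,28),("notch",410+395/4,170+285/4,30),("heel",410+502/4,170+345/4,26),("push",347,231,125)]:
    p=pt("top",u,v,z)[:2]-C; print(n,(p@a).round(),(p@b).round())
x=cv2.imread("pics/s0.png") if 0 else cv2.imread("pics/side0.png").astype(int); y=cv2.imread("pics/s25.png").astype(int)
for n,(r0,r1,c0,c1) in dict(spool=(298,340,280,308),small=(230,265,245,278),jar=(186,226,255,283),big=(228,275,357,400)).items():
    print(n,np.abs(x[r0:r1,c0:c1]-y[r0:r1,c0:c1]).mean().round(1))
print(ctrl.finish_job())
E
```

```text
bar -30.0 -8.0
notch 23.0 9.0
heel 84.0 -7.0
push -304.0 -58.0
spool 4.8
small 3.1
jar 3.6
big 13.9
the job is handed in; nothing more can be done
None
```

The three offcuts are in the pan, and the push block is standing upright and released on the open table. The job is handed in at about 43 s; no verdict is given.

- **Sweeps:** I swept the heel first, then the notched block, then the bar. The bar came close to the small tin, so partway through I lifted the push block, nudged the bar sideways with the block's flat back face, and finished the sweep with its front.
- **Offcuts:** From the last clear top views, their centres in pan x are about -30 mm (bar), +23 mm (notched) and +84 mm (heel). All are within 10 mm of the pan's centre line and past the -95 mm limit.
- **Push block:** It is about 300 mm from the pan's centre on the mouth side. It looked upright in both views, and a 16 N contact with the table confirmed it was down before release. The gripper was clear of everything.
- **Spool, small tin and jar:** Comparing side-camera images from start and end showed almost no change.
- **Big tin:** The same comparison showed a larger difference. I put this down to the arm's shadow, because the tin appears standing in the same place in both views, but I did not measure it separately.
- **Dye bottle:** I left it out of that comparison and judged it by eye only. It was partly behind the arm in the last top view, and upright in place in the side view.

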